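# Lay out the hotel desk set from the pile

### The job

The desk set was piled up on its pen box while the counter was polished; take the pile apart from the top down and put every piece back in its own place. The brass room key goes flat in the leather key tray, the cut-glass inkwell into the brass gallery of the inkstand, the red card box in the middle of the pewter salver, and last of all the walnut pen box lengthwise into its brass-railed pen stand. The inkwell is full, so keep it upright and set it down gently, and leave the desk bell and the blotter rocker where they are.

Things in the scene. Friction and masses are not known exactly. Their poses are not given: they have to be found in the camera images.
- room_key: brass room key on a teardrop fob, one rigid piece 131 mm long, 0.2 kg, flat on top of the inkwell or the card box. Origin: middle of its length, underside; x along it, z up. Fob: disc 44 mm across, 11 mm thick, centred at x = -43 mm (grip here, across y), its point at x = -12 mm; then ring, bow (34 mm wide) and shank (7 mm thick) to x = +66 mm, jutting over the pile's side
- inkwell: square cut-glass inkwell, pale blue glass with a flat silver lid, 56 x 56 mm in plan (lid 54 x 54 mm), 50 mm high in all, the glass 36 mm high, about 0.3 kg; it stands on one end of the pen box, or the other. Origin: centre of its underside; x and y along its sides, z up
- card_box: red lacquered card box with brass lines, closed, 56 mm (x) by 70 mm (y), 50 mm high, about 0.2 kg; it stands on the other end of the pen box, some 35 mm from the inkwell. Origin: centre of its underside, z up
- pen_box: long closed walnut box with brass bands, 56 mm (x) by 180 mm (y), 40 mm high, about 0.35 kg, at the bottom of the pile on the bare counter; the inkwell and the card box stand on its flat lid, each 50 mm from its middle. Origin: centre of its underside, z up
- key_tray: fixed ox-blood leather tray lined in tan, 120 mm (x) by 190 mm (y) outside, 104 by 174 mm inside, floor 5 mm above the counter, rim top 12 mm. Origin: centre, on the counter; y along its length
- inkstand: fixed walnut plinth, about 122 mm (x) by 196 mm (y), with a square brass gallery lined in green in which the inkwell stands: 76 x 76 mm inside, its floor 14 mm above the counter, the rail's top 24 mm (four ball finials at its corners reach 33 mm), sides along x and y; an ivory dip pen lies at x = -56 mm. Origin: on the counter under the gallery's centre
- salver: fixed round pewter salver, flat inside to 62 mm from its centre, 172 mm across the flared rim, floor 8 mm above the counter, rim top 15 mm. Origin: its centre, on the counter
- pen_stand: fixed narrow walnut stand lined in green with a low brass rail all round, 82 mm (x) by 206 mm (y) inside, floor 10 mm above the counter, rail top 18 mm. Origin: its centre, on the counter; y along its length
- desk_bell: bystander: chrome counter bell on a black foot, 74 mm across, 57 mm high, loose; origin: centre of its underside
- blotter_rocker: bystander: walnut blotter rocker with a turned knob, 112 by 60 mm, 60 mm high, loose, standing on its curved sole; origin: lowest point of the sole, x along its length

How it is judged:
By the outcome, as a careful person would: the job done as asked, in the order asked, and still so for the second after the job is handed in, with the robot touching nothing.
It also fails if it takes over 120 s, if anything falls off the work surface, if the arm or the gripper's body presses on something with over 40 N, if the wrist force passes 120 N, or if a joint passes its speed limit or range.

### The arm

A 6-joint arm with a two-finger parallel gripper is mounted at the origin on the work surface. World frame = base frame: x ahead of the robot, y to its left, z up, the work surface at z = 0. Lengths are in m, angles in rad, forces in N, time in s.
With the tool pointing down it reaches from about 0.275 to 0.775 m from the base axis. Payload 14.6 kg.
Tool frame: the origin (TCP) lies at the very end of the fingers, on their centre line; the grasp point (between the pads) lies 19 mm behind it; z points along the fingers, y is the direction in which the jaws open and shut (so a half turn about z gives the same grasp; the last joint's range is limited). The gripper opens to 85 mm and grips with 20 to 120 N. Pads are 22 mm wide; open, the fingers measure 114 mm over their backs; the gripper's body (76 mm by 85 mm) begins 54 mm behind the grasp point. The pads swing forward as they close: fully open they stand 13 mm farther back than shut.
Start: joints at [0.958, 0.263, -0.048, 1.259, 0, 1.415], TCP at [0.232, 0.471, 0.195] pointing down, gripper open.
Joint ranges: [-2.65, 2.65], [-0.89, 1.7], [-1.18, 1.37], [-2.13, 2.11], [-1.35, 1.29], [-3.14, 3.14]. Speed limits (rad/s): [1.89, 1.89, 2.57, 2.79, 3.14, 3.14].

### API

Orientations are given as a unit quaternion [w, x, y, z].
In Python, from rig import readout, vision, workorder gives the robot as it stands. The module is installed in compiled form; this text tells all that it offers.
- The arm moves only by the tool servo_tool, never from a script. Its argument "series" is a list of rows, each an object of numbers: "tx", "ty", "tz": the shift along the world's x, y, z in cm; "ax", "ay", "az": the turn, a rotation vector about the world's x, y, z in rad; "claw": the closure, from 0 (fully open) to 1 (shut). A call has 1 to 12 rows; each row is the pose to reach, as a shift and turn from the pose commanded when the call began; what a row does not reach only later rows make up. A row lasts 1/10 s, in which the tool goes at most 50 mm and 8.59 degrees, less where a joint would pass 70% of its speed; a pose out of reach is approached as far as the arm can. A call with a gripper value outside its range is refused whole. The fingers move at their own pace and stop on an object; the grip force is fixed at half the most. Time passes only in rows, so rows that repeat a pose let the fingers close. It gives the time, the measured TCP pose, the force and the opening at its end, in the units of the state.
- readout.get_state(): the state, without advancing time (a new reading comes with each control period).
- vision.camera(name): name is "scene" or "top"; returns the picture (384x512x3 uint8, blue, green, red); there is no depth.
- vision.camera_info(name): a dict with "mtx" (3x3 intrinsics, pixels), "dist" ([k1, k2, p1, p2, k3] as OpenCV has them; the pictures are not rectified), "position" and "orientation" of the camera in the world. Camera axes: x right, y down, z forward; pixel columns grow to the right and rows downward; lengths in m; the calibration is good to about 2 mm. A picture is of the moment at which its call begins. camera_info takes no time and is no camera call.
- workorder.sign_off(): hands the job in, once; it reports no verdict.
The state is a dict: "time_s": time; "qpos": joint angles; "dq": joint speeds; "joint_efforts": joint torques, N m; "tool_pos": TCP position; "tcp_rot": TCP orientation; "ft_force": force on the tool from outside, world axes, zero at the start; "wrist_torque": the same for the moment, N m; "grip_width": finger opening in m.
Only numpy, scipy, OpenCV 4.12 (cv2) and the standard library are available. Lean on these libraries where they do the work, as an engineer would, in place of code of your own. Each camera call takes 0.05 s, during which the arm holds its last target. There are 200 camera calls.

## Working session

There is one attempt and no reset: what is moved stays moved. The work goes in short steps, Python scripts to look and compute and a tool call to move; the robot and the scene stay as the last step left them, time stands still between calls to the robot, and variables do not carry over. Pictures are saved under pics/ and viewed, about 12 in all and at most 16, crops included, and the job is handed in when it is done.

Besides the shell and the picture viewer there is one more tool, called by a JSON object that holds its "fn" and its "kwargs". servo_tool: Moves the arm, as the interface text tells. Its arguments: {"type":"object","properties":{"series":{"type":"array","items":{"type":"object","properties":{"tx":{"type":"number"},"ty":{"type":"number"},"tz":{"type":"number"},"ax":{"type":"number"},"ay":{"type":"number"},"az":{"type":"number"},"claw":{"type":"number"}}}}},"required":["series"]}

```bash
mkdir -p pics; cat > h.py <<'E'
import numpy as np, cv2
from scipy.spatial.transform import Rotation as R
from rig import readout, vision, workorder
def cam(n):
    i=vision.camera_info(n); q=i["orientation"]
    return np.array(i["mtx"],float),np.array(i["dist"],float),np.array(i["position"],float),R.from_quat([q[1],q[2],q[3],q[0]]).as_matrix()
def onplane(n,px,z):
    K,d,p,M=cam(n); u=cv2.undistortPoints(np.array(px,float).reshape(-1,1,2),K,d).reshape(-1,2)
    r=np.c_[u,np.ones(len(u))]@M.T
    return p+r*((z-p[2])/r[:,2])[:,None]
def proj(n,P):
    K,d,p,M=cam(n); P=np.atleast_2d(np.array(P,float)); 
    return cv2.projectPoints(P,cv2.Rodrigues(M.T)[0],-M.T@p,K,d)[0].reshape(-1,2)
def shot(n,name,crop=None,s=1):
    im=vision.camera(n); cv2.imwrite(f"pics/{name}_raw.png",im)
    o=im if crop is None else im[crop[1]:crop[3],crop[0]:crop[2]]
    cv2.imwrite(f"pics/{name}.png",cv2.resize(o,None,fx=s,fy=s,interpolation=cv2.INTER_CUBIC)); return im
E
python3 - <<'E'
from h import *
shot("top","t0",s=1.5); shot("scene","s0",s=1.5)
for n in("top","scene"):
    print(n,[np.round(a,3).tolist() for a in cam(n)])
print(readout.get_state())
E
```

```text
top [[[352.38, 0.0, 254.579], [0.0, 352.38, 196.399], [0.0, 0.0, 1.0]], [-0.006, 0.0, 0.0, 0.0, 0.0], [0.373, -0.006, 1.097], [[0.029, -0.99, 0.135], [-1.0, -0.03, -0.003], [0.007, -0.135, -0.991]]]
scene [[[355.285, 0.0, 251.545], [0.0, 355.285, 190.019], [0.0, 0.0, 1.0]], [-0.067, 0.0, 0.0, 0.0, 0.0], [1.206, 0.484, 0.787], [[-0.554, 0.52, -0.65], [0.832, 0.359, -0.422], [0.014, -0.775, -0.632]]]
{'time_s': 0.1, 'qpos': array([ 9.57696625e-01,  2.63470297e-01, -4.88929709e-02,  1.25940590e+00,
       -8.67334407e-06,  1.41550310e+00]), 'dq': array([-2.18204038e-04,  7.48881984e-05,  2.36531117e-03, -6.49800597e-04,
       -1.39556651e-04,  1.31073176e-03]), 'joint_efforts': array([ 2.74152473e-03, -6.38576746e+01,  3.85062540e+01,  1.00667163e-02,
       -1.02191430e-04,  3.30308376e-05]), 'tool_pos': array([0.23187239, 0.4706913 , 0.19466853]), 'tcp_rot': array([-1.78297390e-04,  2.26909478e-01,  9.73915731e-01, -4.52587231e-04]), 'ft_force': array([ 0.39983054, -0.85830961,  0.3034011 ]), 'wrist_torque': array([-0.00889503,  0.03869302,  0.04092961]), 'grip_width': 0.08514870277080087}
```

View pics/t0.png

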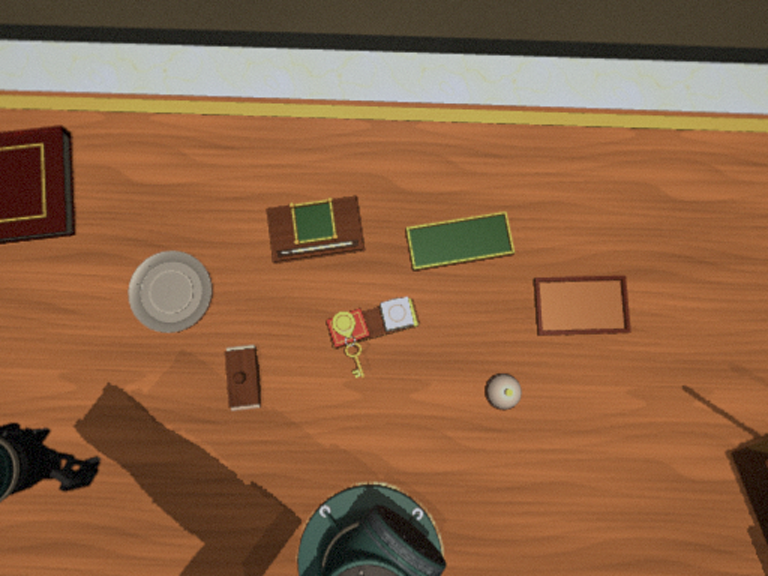

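View pics/s0.png

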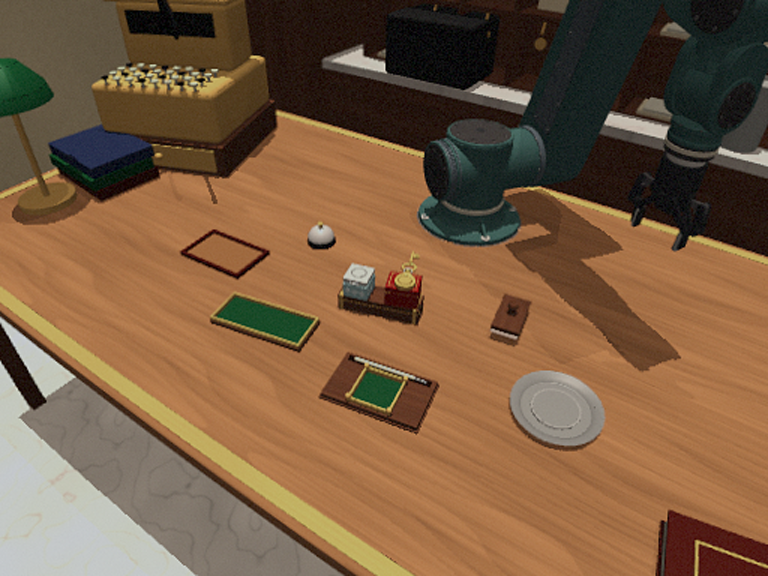

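Top view (shown ×1.5): the key lies on the red card box (344,324). The inkwell is at (398,314), gallery (314,221), pen stand (460,240), tray (582,305), salver (170,291), bell (503,391) and rocker (241,377).

```bash
cat > meas.py <<'E'
from h import *
def rect(n,im,box,f,z,name,k=3):
    x0,y0,x1,y1=box; h=cv2.cvtColor(im,cv2.COLOR_BGR2HSV); m=np.zeros(im.shape[:2],np.uint8)
    m[y0:y1,x0:x1]=(f(h,im.astype(int))[y0:y1,x0:x1]*255).astype(np.uint8)
    if k: m=cv2.morphologyEx(m,cv2.MORPH_CLOSE,np.ones((k,k)))
    cs,_=cv2.findContours(m,0,1)
    if not cs: print(name,"none");return
    c=max(cs,key=cv2.contourArea)
    P=onplane(n,c.reshape(-1,2),z)[:,:2]*1000
    r=cv2.minAreaRect(P.astype(np.float32)); b=cv2.boxPoints(r)
    M=cv2.moments(P.astype(np.float32).reshape(-1,1,2))
    cen=(M["m10"]/M["m00"],M["m01"]/M["m00"]) if M["m00"] else (0,0)
    e=max([b[1]-b[0],b[2]-b[1]],key=np.linalg.norm)
    print(name,"rect c",np.round(r[0],1),"size",np.round(r[1],1),"longaxis deg",round(np.degrees(np.arctan2(e[1],e[0]))%180,1),"centroid",np.round(cen,1),"n",int((m>0).sum()))
    return m
H=lambda h:h[...,0]; S=lambda h:h[...,1]; V=lambda h:h[...,2]
green=lambda h,i:(H(h)>45)&(H(h)<90)&(S(h)>80)
red=lambda h,i:((H(h)<6)|(H(h)>172))&(S(h)>150)&(V(h)>70)
yel=lambda h,i:(H(h)>19)&(H(h)<35)&(S(h)>90)&(V(h)>90)
grey=lambda h,i:(S(h)<70)&(V(h)>60)
E
python3 - <<'E'
from meas import *
im=cv2.imread("pics/t0_raw.png")
B=lambda *a:[int(v/1.5) for v in a]
rect("top",im,B(395,200,525,280),green,.010,"penstand green")
rect("top",im,B(395,200,525,280),lambda h,i:green(h,i)|yel(h,i),.018,"penstand rail out")
rect("top",im,B(280,190,345,250),green,.014,"gallery green")
rect("top",im,B(280,190,345,250),lambda h,i:green(h,i)|yel(h,i),.024,"gallery rail out")
rect("top",im,B(115,240,225,340),grey,.015,"salver")
rect("top",im,B(520,265,640,345),lambda h,i:(V(h)<110),.012,"tray out")
rect("top",im,B(375,285,425,340),grey,.090,"lid")
rect("top",im,B(320,295,375,385),red,.090,"cardbox red",9)
rect("top",im,B(320,295,375,385),lambda h,i:red(h,i)|yel(h,i),.090,"card+key",3)
rect("top",im,B(320,295,375,385),yel,.1,"key",3)
rect("top",im,B(480,365,530,415),lambda h,i:grey(h,i),.03,"bell")
rect("top",im,B(215,335,270,420),lambda h,i:(V(h)<110)|grey(h,i),.03,"rocker")
cv2.imwrite("pics/t0c.png",cv2.resize(im[190:260,210:285],None,fx=8,fy=8,interpolation=cv2.INTER_CUBIC))
s=cv2.imread("pics/s0_raw.png")
cv2.imwrite("pics/s0c.png",cv2.resize(s[160:220,215:290],None,fx=8,fy=8,interpolation=cv2.INTER_CUBIC))
E
```

```text
penstand green rect c [ 642.4 -169.4] size [ 75.9 200.3] longaxis deg 101.2 centroid [ 642.4 -169.5] n 1487
penstand rail out rect c [ 640.7 -168.8] size [ 92.6 216. ] longaxis deg 101.0 centroid [ 640.9 -168.8] n 1969
gallery green rect c [671.9 139.3] size [68.6 70.9] longaxis deg 100.1 centroid [671.8 139.3] n 475
gallery rail out rect c [671.4 139. ] size [89.1 87.4] longaxis deg 10.3 centroid [670.3 138.4] n 732
salver rect c [515.5 428.7] size [167.3 167.1] longaxis deg 48.3 centroid [515.5 429.2] n 2327
tray out rect c [ 511.6 -422.3] size [120.8 194.3] longaxis deg 93.5 centroid [ 519.3 -432.6] n 528
lid rect c [475.  -37.8] size [57.8 56.1] longaxis deg 14.6 centroid [474.7 -37.8] n 385
cardbox red rect c [445.2  54.5] size [56.4 69.4] longaxis deg 110.8 centroid [440.3  46.9] n 274
card+key rect c [417.3  42.7] size [126.9  69.4] longaxis deg 22.9 centroid [436.2  52.2] n 580
key rect c [450.5  61.5] size [45.4 39.8] longaxis deg 1.7 centroid [452.2  61.9] n 283
bell rect c [ 331.8 -258.7] size [64.  63.5] longaxis deg 27.4 centroid [ 331.7 -258.3] n 365
rocker rect c [345.8 262.5] size [121.1  65.4] longaxis deg 7.6 centroid [346.2 262.8] n 864
```

View pics/t0c.png

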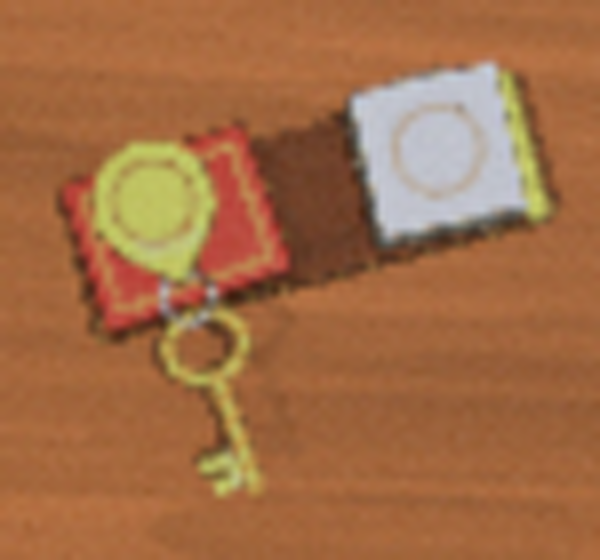

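View pics/s0c.png

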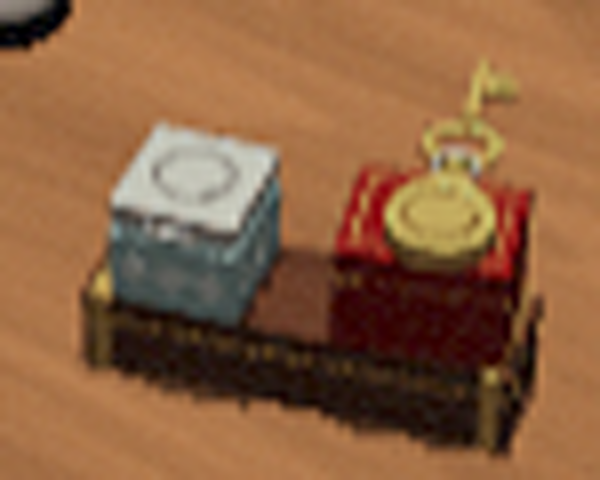

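```bash
python3 - <<'E'
from meas import *
t=lambda L,o=(210,190):(np.array(L,float)+.5)/8-.5+np.array(o)
def pr(n,a): print(n,np.round(a[:,:2]*1000,1).tolist())
k=np.vstack([onplane("top",t([(153,200)]),.101),onplane("top",t([(185,280)]),.098),onplane("top",t([(250,490)]),.0955)]); pr("key fob,point,tip",k)
d=k[2]-k[0]; print("ang",np.degrees(np.arctan2(d[1],d[0])),np.linalg.norm(d))
ks=np.vstack([onplane("scene",t([(440,213)],(215,160)),.101),onplane("scene",t([(485,65)],(215,160)),.0955)]);pr("scene key",ks)
for n,c in(("card",[(62,190),(238,128),(290,268),(105,330)]),("lid",[(352,98),(495,65),(528,215),(380,243)])):
    P=onplane("top",t(c),.09);pr(n,P);P=P[:,:2]*1000; print(P.mean(0),cv2.minAreaRect(P.astype(np.float32)), [round(float(np.degrees(np.arctan2(*(P[(i+1)%4]-P[i])[::-1]))%90),1) for i in range(4)])
P=onplane("scene",t([(160,124),(278,150),(237,240),(112,203)],(215,160)),.09);pr("scene lid",P);print(P.mean(0))
P=onplane("scene",t([(358,165),(532,187),(517,277),(340,250)],(215,160)),.09);pr("scene card",P);print(P.mean(0))
P=onplane("top",t([(300,285),(510,70),(550,213)]),.04);pr("penbox edges",P)
# tray, salver, stand, gallery in scene
im=cv2.imread("pics/s0_raw.png");B=lambda *a:[int(v/1.5) for v in a]
rect("scene",im,B(205,285,325,355),lambda h,i:green(h,i)|yel(h,i),.018,"S penstand rail")
rect("scene",im,B(340,355,415,420),green,.014,"S gallery")
rect("scene",im,B(500,365,610,450),grey,.015,"S salver")
red2=lambda h,i:((H(h)<7)|(H(h)>170))&(V(h)<140)
rect("scene",im,B(175,225,275,280),red2,.012,"S tray")
im=cv2.imread("pics/t0_raw.png")
rect("top",im,B(542,284,622,328),lambda h,i:V(h)>120,.005,"tray in",0)
rect("top",im,B(525,265,640,345),lambda h,i:(V(h)<130)&(((H(h)<9)|(H(h)>170))),.012,"tray out")
E
```

```text
key fob,point,tip [[454.4, 62.4], [426.7, 50.2], [353.9, 24.8]]
ang -159.4777141417804 0.10745834720656519
scene key [[452.2, 60.6], [350.5, 20.9]]
card [[457.9, 95.9], [482.1, 33.7], [432.5, 13.4], [408.5, 78.4]]
[445.26195315  55.35616889] ((445.6439208984375, 55.19036102294922), (53.59848403930664, 69.29884338378906), 20.227964401245117) [21.3, 22.2, 20.2, 19.4]
lid [[494.2, -6.9], [507.7, -58.1], [453.9, -71.1], [442.3, -18.4]]
[474.54951504 -38.62164057] ((474.4752502441406, -38.3818359375), (55.34109115600586, 53.9141731262207), 13.6287841796875) [14.8, 13.6, 12.4, 12.5]
scene lid [[455.4, -71.1], [442.5, -21.6], [499.5, -2.5], [508.4, -56.2]]
[ 0.47645023 -0.03783261  0.09      ]
scene card [[432.4, 10.4], [405.0, 75.3], [456.9, 98.7], [481.8, 33.9]]
[0.44404524 0.05457761 0.09      ]
penbox edges [[429.2, 10.4], [512.7, -66.4], [459.0, -82.6]]
S penstand rail rect c [ 640.9 -168.5] size [ 92.7 214.2] longaxis deg 101.1 centroid [ 641.7 -168.1] n 1310
S gallery rect c [666.2 135.6] size [66.7 71.7] longaxis deg 99.6 centroid [665.9 135.4] n 476
S salver rect c [513.8 427.8] size [167.2 170.5] longaxis deg 123.2 centroid [514.2 428. ] n 2415
S tray rect c [ 516.  -420.8] size [124.1 196.3] longaxis deg 93.2 centroid [ 516.1 -421.2] n 277
tray in rect c [ 513.5 -425.2] size [ 88.3 168.1] longaxis deg 91.7 centroid [ 513.6 -424.8] n 1537
tray out rect c [ 513.  -423.4] size [120.  190.4] longaxis deg 93.3 centroid [ 512.9 -424.1] n 470
```

{"fn": "servo_tool", "kwargs": {"series": [{"tx":3,"ty":-5,"az":0.1},{"tx":6,"ty":-10,"tz":-1,"az":0.2},{"tx":9,"ty":-15,"tz":-1,"az":0.3},{"tx":12,"ty":-20,"tz":-1.5,"az":0.4},{"tx":14,"ty":-24,"tz":-2,"az":0.5},{"tx":16,"ty":-28,"tz":-2.5,"az":0.6},{"tx":18,"ty":-32,"tz":-3,"az":0.7},{"tx":20,"ty":-36,"tz":-3.5,"az":0.8},{"tx":21.5,"ty":-39.5,"tz":-4,"az":0.833},{"tx":22.2,"ty":-40.9,"tz":-4.5,"az":0.833},{"tx":22.2,"ty":-40.9,"tz":-4.5,"az":0.833},{"tx":22.2,"ty":-40.9,"tz":-4.5,"az":0.833}]}}

```text
validation failed for argument at $.se...
```

```bash
python3 - <<'E'
from meas import *
im=shot("scene","s1",crop=(190,90,340,230),s=4)
s=readout.get_state();q=s["tcp_rot"];r=R.from_quat([q[1],q[2],q[3],q[0]]).as_matrix();print(s["tool_pos"],r.round(3).tolist())
E
```

```text
[0.23191157 0.47075704 0.19473396] [[-0.897, 0.442, -0.0], [0.442, 0.897, -0.001], [0.0, -0.001, -1.0]]
```

View pics/s1.png

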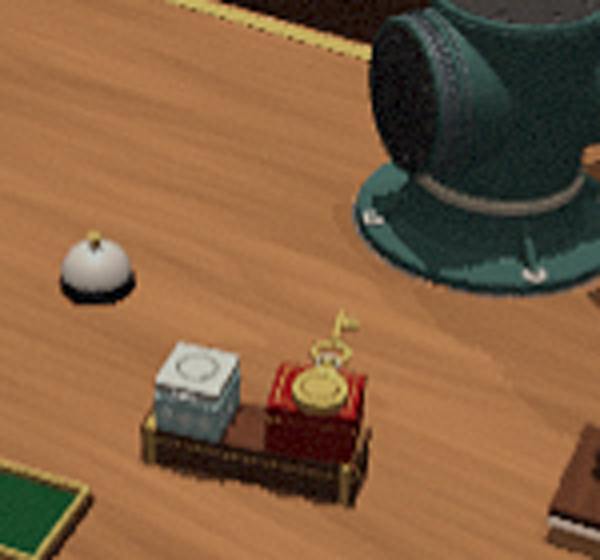

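The move was refused, so the arm hasn't moved. The picture shows an unchanged scene, with the key on the card box at (320,388). I'll give every field in each row.

{"fn": "servo_tool", "kwargs": {"series": [{"tx":3,"ty":-5,"tz":0,"ax":0,"ay":0,"az":0.1,"claw":0},{"tx":6,"ty":-10,"tz":-1,"ax":0,"ay":0,"az":0.2,"claw":0},{"tx":9,"ty":-15,"tz":-1,"ax":0,"ay":0,"az":0.3,"claw":0},{"tx":12,"ty":-20,"tz":-1.5,"ax":0,"ay":0,"az":0.4,"claw":0},{"tx":14,"ty":-24,"tz":-2,"ax":0,"ay":0,"az":0.5,"claw":0},{"tx":16,"ty":-28,"tz":-2.5,"ax":0,"ay":0,"az":0.6,"claw":0},{"tx":18,"ty":-32,"tz":-3,"ax":0,"ay":0,"az":0.7,"claw":0},{"tx":20,"ty":-36,"tz":-3.5,"ax":0,"ay":0,"az":0.8,"claw":0},{"tx":21.5,"ty":-39.5,"tz":-4,"ax":0,"ay":0,"az":0.833,"claw":0},{"tx":22.2,"ty":-40.9,"tz":-4.5,"ax":0,"ay":0,"az":0.833,"claw":0},{"tx":22.2,"ty":-40.9,"tz":-4.5,"ax":0,"ay":0,"az":0.833,"claw":0},{"tx":22.2,"ty":-40.9,"tz":-4.5,"ax":0,"ay":0,"az":0.833,"claw":0}]}}

```text
time_s: 1.35
tool_pos: [0.4537, 0.0619, 0.1499]
tcp_rot: [-0.0, -0.186, 0.983, 0.0]
ft_force: [-0.5, 0.1, -0.7]
grip_width: 0.0855
```

{"fn": "servo_tool", "kwargs": {"series": [{"tx":0,"ty":0,"tz":-2,"ax":0,"ay":0,"az":0,"claw":0},{"tx":0,"ty":0,"tz":-4,"ax":0,"ay":0,"az":0,"claw":0},{"tx":0,"ty":0,"tz":-5,"ax":0,"ay":0,"az":0,"claw":0},{"tx":0,"ty":0,"tz":-5.5,"ax":0,"ay":0,"az":0,"claw":0},{"tx":0,"ty":0,"tz":-5.85,"ax":0,"ay":0,"az":0,"claw":0},{"tx":0,"ty":0,"tz":-5.85,"ax":0,"ay":0,"az":0,"claw":0.2},{"tx":0,"ty":0,"tz":-5.85,"ax":0,"ay":0,"az":0,"claw":0.4},{"tx":0,"ty":0,"tz":-5.85,"ax":0,"ay":0,"az":0,"claw":0.6},{"tx":0,"ty":0,"tz":-5.85,"ax":0,"ay":0,"az":0,"claw":1},{"tx":0,"ty":0,"tz":-5.85,"ax":0,"ay":0,"az":0,"claw":1},{"tx":0,"ty":0,"tz":-5.85,"ax":0,"ay":0,"az":0,"claw":1},{"tx":0,"ty":0,"tz":-5.85,"ax":0,"ay":0,"az":0,"claw":1}]}}

```text
time_s: 2.55
tool_pos: [0.454, 0.0619, 0.0916]
tcp_rot: [-0.0, -0.186, 0.982, 0.0]
ft_force: [0.5, -0.2, -0.0]
grip_width: -0.0003
```

```bash
python3 - <<'E'
from meas import *
im=shot("scene","s2",crop=(190,90,340,230),s=4)
E
```

```text
(no output)
```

View pics/s2.png

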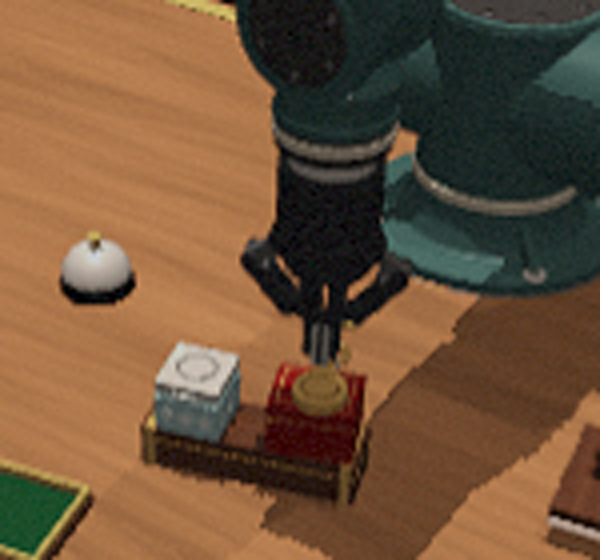

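The fingers shut above or behind the fob, with their tips at crop (320,362). The key hasn't moved. I'll check where the TCP should project to.

```bash
python3 - <<'E'
from meas import *
p=readout.get_state()["tool_pos"]
for dz in(0,.01,.02,.03): print(dz,(proj("scene",p+[0,0,dz])[0]-[190,90])*4+1.5)
print((proj("scene",[.4535,.0615,.101])-[190,90])*4+1.5)
E
```

```text
0 [319.441644   397.55663873]
0.01 [320.03104769 387.52400473]
0.02 [320.62675135 377.37580878]
0.03 [321.22884333 367.11025574]
[[319.90541249 387.54824121]]
```

```bash
python3 - <<'E'
from meas import *
a=cv2.imread("pics/s2_raw.png")[150:215,240:300]
t=vision.camera("top"); cv2.imwrite("pics/t2_raw.png",t); b=t[180:265,205:285]
a=cv2.resize(a,(420,455),interpolation=cv2.INTER_CUBIC); b=cv2.resize(b,(378,400),interpolation=cv2.INTER_CUBIC)
o=np.zeros((455,800,3),np.uint8); o[:,:420]=a; o[:400,421:799]=b; cv2.imwrite("pics/c3.png",o)
E
```

```text
(no output)
```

View pics/c3.png

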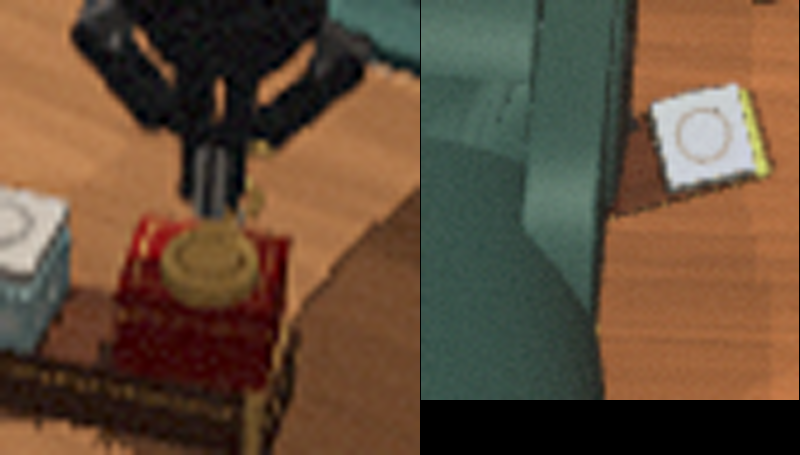

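```bash
python3 - <<'E'
from meas import *
for z in(.195,.208,.225,.235): print(z,(proj("scene",[.232,.471,z])*1.5).round(0),(proj("top",[.232,.471,z])*1.5).round(0))
j=np.array([.442,.897,0])*.05
print((proj("scene",np.array([.232,.471,.208])+[j,-j])*1.5).round(), (proj("top",np.array([.232,.471,.208])+[j,-j])*1.5).round())
a=cv2.resize(cv2.imread("pics/s0_raw.png")[100:180,400:500],(500,400),interpolation=cv2.INTER_CUBIC)
b=cv2.resize(cv2.imread("pics/t0_raw.png")[270:340,0:75],(300,280),interpolation=cv2.INTER_CUBIC)
o=np.zeros((400,800,3),np.uint8);o[:,:500]=a;o[:280,500:]=b;cv2.imwrite("pics/c4.png",o)
E
```

```text
0.195 [[647. 258.]] [[ 87. 444.]]
0.208 [[649. 253.]] [[ 83. 445.]]
0.225 [[652. 246.]] [[ 77. 446.]]
0.235 [[653. 241.]] [[ 74. 447.]]
[[671. 267.]
 [628. 240.]] [[ 57. 430.]
 [109. 460.]]
```

View pics/c4.png

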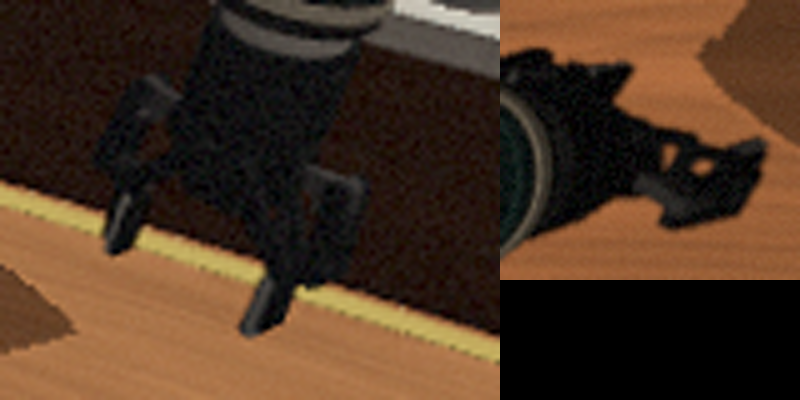

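{"fn": "servo_tool", "kwargs": {"series": [{"tx":0,"ty":0,"tz":-0.5,"ax":0,"ay":0,"az":0,"claw":1},{"tx":0,"ty":0,"tz":-1,"ax":0,"ay":0,"az":0,"claw":1},{"tx":0,"ty":0,"tz":-1.3,"ax":0,"ay":0,"az":0,"claw":1},{"tx":0,"ty":0,"tz":-1.3,"ax":0,"ay":0,"az":0,"claw":1}]}}

```text
time_s: 3.05
tool_pos: [0.4537, 0.062, 0.078]
tcp_rot: [-0.0, -0.186, 0.982, 0.0]
ft_force: [-0.5, -0.3, 0.1]
grip_width: -0.0002
```

```bash
python3 - <<'E'
from meas import *
im=shot("scene","s4",crop=(240,150,300,215),s=7)
E
```

```text
(no output)
```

View pics/s4.png

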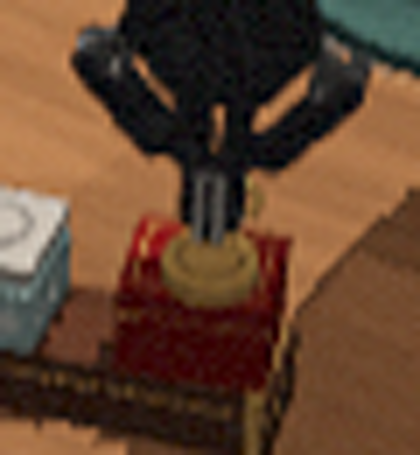

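The tips at (208,240) show in front of the fob, about 10 mm above it. So the real tips sit some 30 mm above the reported TCP. I'll settle the exact figure with a gentle touch.

{"fn": "servo_tool", "kwargs": {"series": [{"tx":0,"ty":0,"tz":-0.3,"ax":0,"ay":0,"az":0,"claw":1},{"tx":0,"ty":0,"tz":-0.6,"ax":0,"ay":0,"az":0,"claw":1},{"tx":0,"ty":0,"tz":-0.6,"ax":0,"ay":0,"az":0,"claw":1}]}}

```text
time_s: 3.4
tool_pos: [0.4538, 0.062, 0.0722]
tcp_rot: [-0.0, -0.186, 0.982, 0.0]
ft_force: [0.4, 0.8, -0.2]
grip_width: 0.0002
```

{"fn": "servo_tool", "kwargs": {"series": [{"tx":0,"ty":0,"tz":-0.1,"ax":0,"ay":0,"az":0,"claw":1},{"tx":0,"ty":0,"tz":-0.2,"ax":0,"ay":0,"az":0,"claw":1},{"tx":0,"ty":0,"tz":-0.2,"ax":0,"ay":0,"az":0,"claw":1}]}}

```text
time_s: 3.7
tool_pos: [0.454, 0.0619, 0.0705]
tcp_rot: [-0.0, -0.186, 0.982, 0.0]
ft_force: [0.9, 0.2, -0.2]
grip_width: 0.0001
```

{"fn": "servo_tool", "kwargs": {"series": [{"tx":0,"ty":0,"tz":-0.1,"ax":0,"ay":0,"az":0,"claw":1},{"tx":0,"ty":0,"tz":-0.1,"ax":0,"ay":0,"az":0,"claw":1}]}}

```text
time_s: 3.9
tool_pos: [0.454, 0.0619, 0.0695]
tcp_rot: [-0.0, -0.186, 0.982, 0.0]
ft_force: [0.0, -0.1, 0.0]
grip_width: 0.0
```

{"fn": "servo_tool", "kwargs": {"series": [{"tx":0,"ty":0,"tz":-0.1,"ax":0,"ay":0,"az":0,"claw":1},{"tx":0,"ty":0,"tz":-0.1,"ax":0,"ay":0,"az":0,"claw":1}]}}

```text
time_s: 4.1
tool_pos: [0.454, 0.062, 0.0685]
tcp_rot: [-0.0, -0.187, 0.982, 0.0]
ft_force: [-0.2, 0.0, 0.9]
grip_width: 0.0002
```

{"fn": "servo_tool", "kwargs": {"series": [{"tx":0,"ty":0,"tz":-0.1,"ax":0,"ay":0,"az":0,"claw":1},{"tx":0,"ty":0,"tz":-0.1,"ax":0,"ay":0,"az":0,"claw":1}]}}

```text
time_s: 4.3
tool_pos: [0.454, 0.0619, 0.0675]
tcp_rot: [-0.0, -0.186, 0.982, 0.0]
ft_force: [-0.1, 0.8, -0.4]
grip_width: 0.0
```

{"fn": "servo_tool", "kwargs": {"series": [{"tx":0,"ty":0,"tz":-0.1,"ax":0,"ay":0,"az":0,"claw":1},{"tx":0,"ty":0,"tz":-0.1,"ax":0,"ay":0,"az":0,"claw":1}]}}

```text
time_s: 4.5
tool_pos: [0.454, 0.0619, 0.0665]
tcp_rot: [-0.0, -0.187, 0.982, 0.0]
ft_force: [0.4, -0.4, -0.1]
grip_width: -0.0003
```

{"fn": "servo_tool", "kwargs": {"series": [{"tx":0,"ty":0,"tz":-0.1,"ax":0,"ay":0,"az":0,"claw":1},{"tx":0,"ty":0,"tz":-0.1,"ax":0,"ay":0,"az":0,"claw":1}]}}

```text
time_s: 4.7
tool_pos: [0.454, 0.0619, 0.0655]
tcp_rot: [-0.0, -0.186, 0.982, 0.0]
ft_force: [0.8, -0.6, -0.2]
grip_width: 0.0003
```

{"fn": "servo_tool", "kwargs": {"series": [{"tx":0,"ty":0,"tz":-0.1,"ax":0,"ay":0,"az":0,"claw":1},{"tx":0,"ty":0,"tz":-0.1,"ax":0,"ay":0,"az":0,"claw":1}]}}

```text
time_s: 4.9
tool_pos: [0.4541, 0.0619, 0.0648]
tcp_rot: [0.0, -0.186, 0.982, -0.0]
ft_force: [-1.1, -0.6, 5.6]
grip_width: -0.0
```

```bash
python3 - <<'E'
from meas import *
im=shot("scene","s5",crop=(240,150,300,215),s=7)
E
```

```text
(no output)
```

View pics/s5.png

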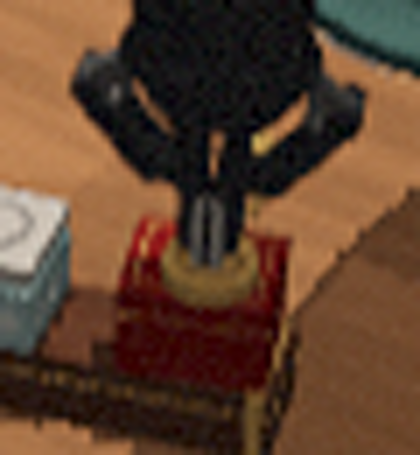

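Contact came at tool z = 0.065, with the fob top at 0.101. The shut tips are therefore about 36 mm above the reported TCP. The picture shows them centred on the fob at (208,262). I'll back off, open and regrip with that offset.

{"fn": "servo_tool", "kwargs": {"series": [{"tx":0,"ty":0,"tz":1.5,"ax":0,"ay":0,"az":0,"claw":1},{"tx":0,"ty":0,"tz":3,"ax":0,"ay":0,"az":0,"claw":0.5},{"tx":0,"ty":0,"tz":3,"ax":0,"ay":0,"az":0,"claw":0.15},{"tx":0,"ty":0,"tz":3,"ax":0,"ay":0,"az":0,"claw":0.15},{"tx":0,"ty":0,"tz":3,"ax":0,"ay":0,"az":0,"claw":0.15},{"tx":0,"ty":0,"tz":3,"ax":0,"ay":0,"az":0,"claw":0.15},{"tx":0,"ty":0,"tz":3,"ax":0,"ay":0,"az":0,"claw":0.15}]}}

```text
time_s: 5.65
tool_pos: [0.4538, 0.062, 0.0942]
tcp_rot: [-0.0, -0.187, 0.982, 0.0]
ft_force: [-0.1, 0.3, 0.2]
grip_width: 0.0725
```

{"fn": "servo_tool", "kwargs": {"series": [{"tx":0,"ty":0,"tz":-1,"ax":0,"ay":0,"az":0,"claw":0.15},{"tx":0,"ty":0,"tz":-2,"ax":0,"ay":0,"az":0,"claw":0.15},{"tx":0,"ty":0,"tz":-3,"ax":0,"ay":0,"az":0,"claw":0.15},{"tx":0,"ty":0,"tz":-3.6,"ax":0,"ay":0,"az":0,"claw":0.15},{"tx":0,"ty":0,"tz":-4,"ax":0,"ay":0,"az":0,"claw":0.15},{"tx":0,"ty":0,"tz":-4,"ax":0,"ay":0,"az":0,"claw":0.25},{"tx":0,"ty":0,"tz":-4,"ax":0,"ay":0,"az":0,"claw":0.35},{"tx":0,"ty":0,"tz":-4,"ax":0,"ay":0,"az":0,"claw":0.45},{"tx":0,"ty":0,"tz":-4,"ax":0,"ay":0,"az":0,"claw":0.55},{"tx":0,"ty":0,"tz":-4,"ax":0,"ay":0,"az":0,"claw":0.6},{"tx":0,"ty":0,"tz":-4,"ax":0,"ay":0,"az":0,"claw":0.6}]}}

```text
time_s: 6.75
tool_pos: [0.4544, 0.0619, 0.0554]
tcp_rot: [0.001, -0.187, 0.982, -0.0]
ft_force: [-2.6, -0.0, 11.1]
grip_width: 0.0414
```

{"fn": "servo_tool", "kwargs": {"series": [{"tx":0,"ty":0,"tz":0.1,"ax":0,"ay":0,"az":0,"claw":0.6},{"tx":0,"ty":0,"tz":0.1,"ax":0,"ay":0,"az":0,"claw":1},{"tx":0,"ty":0,"tz":0.1,"ax":0,"ay":0,"az":0,"claw":1},{"tx":0,"ty":0,"tz":0.1,"ax":0,"ay":0,"az":0,"claw":1}]}}

```text
time_s: 7.15
tool_pos: [0.4541, 0.062, 0.0555]
tcp_rot: [-0.0, -0.187, 0.982, 0.0]
ft_force: [0.0, -0.3, -0.6]
grip_width: 0.0413
```

Firm at 41 mm. I'll lift slowly and check.

{"fn": "servo_tool", "kwargs": {"series": [{"tx":0,"ty":0,"tz":0.3,"ax":0,"ay":0,"az":0,"claw":1},{"tx":0,"ty":0,"tz":0.8,"ax":0,"ay":0,"az":0,"claw":1},{"tx":0,"ty":0,"tz":1.6,"ax":0,"ay":0,"az":0,"claw":1},{"tx":0,"ty":0,"tz":2.6,"ax":0,"ay":0,"az":0,"claw":1},{"tx":0,"ty":0,"tz":3.8,"ax":0,"ay":0,"az":0,"claw":1},{"tx":0,"ty":0,"tz":5,"ax":0,"ay":0,"az":0,"claw":1},{"tx":0,"ty":0,"tz":6.5,"ax":0,"ay":0,"az":0,"claw":1},{"tx":0,"ty":0,"tz":8,"ax":0,"ay":0,"az":0,"claw":1},{"tx":0,"ty":0,"tz":8,"ax":0,"ay":0,"az":0,"claw":1}]}}

```text
time_s: 8.05
tool_pos: [0.4552, 0.0619, 0.1377]
tcp_rot: [0.002, -0.187, 0.982, -0.0]
ft_force: [-0.0, -0.6, -3.1]
grip_width: 0.041
```

```bash
python3 - <<'E'
from meas import *
im=shot("scene","s6",crop=(190,90,340,230),s=4)
E
```

```text
(no output)
```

View pics/s6.png

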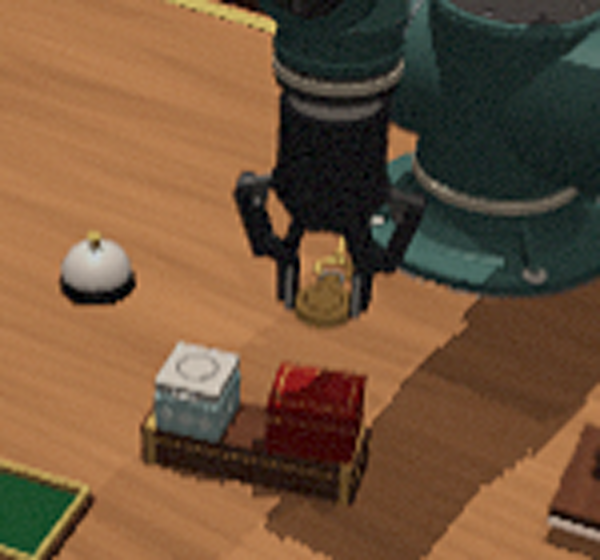

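Key is held level at (325,300), and the card box and inkwell are undisturbed. Next I carry it to the tray.

{"fn": "servo_tool", "kwargs": {"series": [{"tx":0.1,"ty":-1,"tz":0,"ax":0,"ay":0,"az":0.03,"claw":1},{"tx":0.4,"ty":-3,"tz":0,"ax":0,"ay":0,"az":0.09,"claw":1},{"tx":0.7,"ty":-5.5,"tz":0,"ax":0,"ay":0,"az":0.16,"claw":1},{"tx":1,"ty":-8,"tz":0,"ax":0,"ay":0,"az":0.23,"claw":1},{"tx":1.3,"ty":-10.5,"tz":0,"ax":0,"ay":0,"az":0.3,"claw":1},{"tx":1.6,"ty":-13,"tz":0,"ax":0,"ay":0,"az":0.37,"claw":1},{"tx":2,"ty":-15.5,"tz":0,"ax":0,"ay":0,"az":0.44,"claw":1},{"tx":2.3,"ty":-18,"tz":0,"ax":0,"ay":0,"az":0.51,"claw":1},{"tx":2.6,"ty":-20.5,"tz":0,"ax":0,"ay":0,"az":0.58,"claw":1},{"tx":2.9,"ty":-22.5,"tz":0,"ax":0,"ay":0,"az":0.64,"claw":1},{"tx":3,"ty":-24,"tz":0,"ax":0,"ay":0,"az":0.68,"claw":1},{"tx":3.1,"ty":-25,"tz":0,"ax":0,"ay":0,"az":0.7,"claw":1}]}}

```text
time_s: 9.3
tool_pos: [0.4847, -0.189, 0.1347]
tcp_rot: [-0.0, -0.512, 0.859, 0.0]
ft_force: [0.0, 0.0, -2.7]
grip_width: 0.0407
```

{"fn": "servo_tool", "kwargs": {"series": [{"tx":0.1,"ty":-1,"tz":0,"ax":0,"ay":0,"az":0.03,"claw":1},{"tx":0.4,"ty":-3,"tz":-1,"ax":0,"ay":0,"az":0.09,"claw":1},{"tx":0.7,"ty":-5.5,"tz":-2,"ax":0,"ay":0,"az":0.16,"claw":1},{"tx":1,"ty":-8,"tz":-3,"ax":0,"ay":0,"az":0.23,"claw":1},{"tx":1.3,"ty":-10.5,"tz":-4,"ax":0,"ay":0,"az":0.3,"claw":1},{"tx":1.6,"ty":-13,"tz":-5,"ax":0,"ay":0,"az":0.37,"claw":1},{"tx":2,"ty":-15,"tz":-6,"ax":0,"ay":0,"az":0.44,"claw":1},{"tx":2.3,"ty":-17,"tz":-7,"ax":0,"ay":0,"az":0.5,"claw":1},{"tx":2.5,"ty":-18.5,"tz":-7.5,"ax":0,"ay":0,"az":0.54,"claw":1},{"tx":2.6,"ty":-19.15,"tz":-8,"ax":0,"ay":0,"az":0.551,"claw":1},{"tx":2.6,"ty":-19.15,"tz":-8,"ax":0,"ay":0,"az":0.551,"claw":1}]}}

```text
time_s: 10.4
tool_pos: [0.5106, -0.3796, 0.0543]
tcp_rot: [-0.0, 0.726, -0.688, -0.001]
ft_force: [-0.2, -0.1, -2.6]
grip_width: 0.0409
```

```bash
python3 - <<'E'
from meas import *
a=vision.camera("scene")[135:195,110:195]; b=vision.camera("top")[170:240,340:430]
o=np.zeros((425,800,3),np.uint8);o[:282,:400]=cv2.resize(a,(400,282),interpolation=3);o[:311,400:]=cv2.resize(b,(400,311),interpolation=3);cv2.imwrite("pics/c7.png",o)
E
```

```text
(no output)
```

View pics/c7.png

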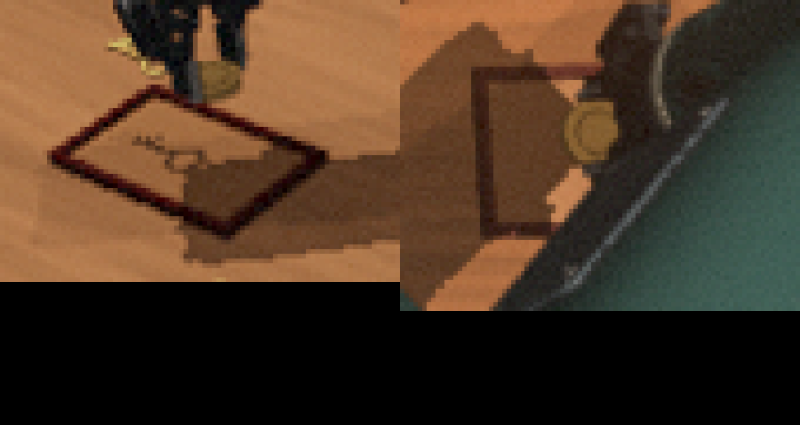

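The key hangs over the tray, with the shank to the left at (135,55) and the fob at (220,78) in the scene view. Lowering it.

{"fn": "servo_tool", "kwargs": {"series": [{"tx":0,"ty":0,"tz":-1,"ax":0,"ay":0,"az":0,"claw":1},{"tx":0,"ty":0,"tz":-2.5,"ax":0,"ay":0,"az":0,"claw":1},{"tx":0,"ty":0,"tz":-4,"ax":0,"ay":0,"az":0,"claw":1},{"tx":0,"ty":0,"tz":-5.5,"ax":0,"ay":0,"az":0,"claw":1},{"tx":0,"ty":0,"tz":-6.8,"ax":0,"ay":0,"az":0,"claw":1},{"tx":0,"ty":0,"tz":-7.5,"ax":0,"ay":0,"az":0,"claw":1},{"tx":0,"ty":0,"tz":-7.9,"ax":0,"ay":0,"az":0,"claw":1},{"tx":0,"ty":0,"tz":-7.9,"ax":0,"ay":0,"az":0,"claw":1}]}}

```text
time_s: 11.3
tool_pos: [0.511, -0.3794, -0.0236]
tcp_rot: [0.0, 0.726, -0.687, -0.0]
ft_force: [-0.4, -0.3, -1.6]
grip_width: 0.041
```

{"fn": "servo_tool", "kwargs": {"series": [{"tx":0,"ty":0,"tz":-0.15,"ax":0,"ay":0,"az":0,"claw":1},{"tx":0,"ty":0,"tz":-0.3,"ax":0,"ay":0,"az":0,"claw":1},{"tx":0,"ty":0,"tz":-0.3,"ax":0,"ay":0,"az":0,"claw":1}]}}

```text
time_s: 11.6
tool_pos: [0.5111, -0.3796, -0.0263]
tcp_rot: [-0.0, 0.726, -0.687, 0.0]
ft_force: [-0.1, 0.7, -1.7]
grip_width: 0.0408
```

{"fn": "servo_tool", "kwargs": {"series": [{"tx":0,"ty":0,"tz":-0.1,"ax":0,"ay":0,"az":0,"claw":1},{"tx":0,"ty":0,"tz":-0.2,"ax":0,"ay":0,"az":0,"claw":1},{"tx":0,"ty":0,"tz":-0.2,"ax":0,"ay":0,"az":0,"claw":1}]}}

```text
time_s: 11.9
tool_pos: [0.511, -0.3795, -0.0285]
tcp_rot: [-0.0, 0.726, -0.687, -0.0]
ft_force: [0.5, 0.1, -1.6]
grip_width: 0.0409
```

{"fn": "servo_tool", "kwargs": {"series": [{"tx":0,"ty":0,"tz":-0.1,"ax":0,"ay":0,"az":0,"claw":1},{"tx":0,"ty":0,"tz":-0.1,"ax":0,"ay":0,"az":0,"claw":1}]}}

```text
time_s: 12.1
tool_pos: [0.5111, -0.3796, -0.0294]
tcp_rot: [-0.0, 0.726, -0.687, 0.0]
ft_force: [-1.0, -0.8, -1.8]
grip_width: 0.0409
```

{"fn": "servo_tool", "kwargs": {"series": [{"tx":0,"ty":0,"tz":-0.1,"ax":0,"ay":0,"az":0,"claw":1},{"tx":0,"ty":0,"tz":-0.1,"ax":0,"ay":0,"az":0,"claw":1}]}}

```text
time_s: 12.3
tool_pos: [0.5111, -0.3796, -0.0295]
tcp_rot: [0.0, 0.726, -0.687, 0.0]
ft_force: [-2.9, 2.2, 11.9]
grip_width: 0.0411
```

{"fn": "servo_tool", "kwargs": {"series": [{"tx":0,"ty":0,"tz":-0.05,"ax":0,"ay":0,"az":0,"claw":1},{"tx":0,"ty":0,"tz":-0.05,"ax":0,"ay":0,"az":0,"claw":1}]}}

```text
time_s: 12.5
tool_pos: [0.5112, -0.3797, -0.0296]
tcp_rot: [0.0, 0.726, -0.687, 0.001]
ft_force: [-5.4, 4.4, 16.8]
grip_width: 0.0413
```

{"fn": "servo_tool", "kwargs": {"series": [{"tx":0,"ty":0,"tz":0.1,"ax":0,"ay":0,"az":0,"claw":1},{"tx":0,"ty":0,"tz":0.1,"ax":0,"ay":0,"az":0,"claw":0.45},{"tx":0,"ty":0,"tz":0.2,"ax":0,"ay":0,"az":0,"claw":0.35},{"tx":0,"ty":0,"tz":0.2,"ax":0,"ay":0,"az":0,"claw":0.35},{"tx":0,"ty":0,"tz":0.2,"ax":0,"ay":0,"az":0,"claw":0.35},{"tx":0,"ty":0,"tz":0.2,"ax":0,"ay":0,"az":0,"claw":0.35},{"tx":0,"ty":0,"tz":1.5,"ax":0,"ay":0,"az":0,"claw":0.35},{"tx":0,"ty":0,"tz":4,"ax":0,"ay":0,"az":0,"claw":0.3},{"tx":0,"ty":0,"tz":8,"ax":0,"ay":0,"az":0,"claw":0},{"tx":0,"ty":0,"tz":12,"ax":0,"ay":0,"az":0,"claw":0},{"tx":0,"ty":0,"tz":14,"ax":0,"ay":0,"az":0,"claw":0},{"tx":0,"ty":0,"tz":14,"ax":0,"ay":0,"az":0,"claw":0}]}}

```text
time_s: 13.7
tool_pos: [0.5123, -0.3807, 0.1132]
tcp_rot: [0.0, 0.726, -0.687, 0.003]
ft_force: [-0.0, 0.0, -1.1]
grip_width: 0.0853
```

```bash
python3 - <<'E'
from meas import *
B=lambda *a:[int(v/1.5) for v in a]
t=vision.camera("top");s=vision.camera("scene");cv2.imwrite("pics/t8_raw.png",t);cv2.imwrite("pics/s8_raw.png",s)
rect("top",t,B(375,285,425,340),grey,.090,"lid")
rect("top",t,B(320,295,375,385),lambda h,i:red(h,i)|yel(h,i),.090,"card",3)
rect("scene",s,B(175,225,275,280),lambda h,i:yel(h,i)&(V(h)>120),.012,"key")
a=s[135:220,110:300];cv2.imwrite("pics/c8.png",cv2.resize(a,None,fx=4,fy=4,interpolation=3))
E
```

```text
lid rect c [479.2 -43.2] size [101.   92.3] longaxis deg 1.7 centroid [475.1 -44.1] n 1081
card rect c [463.6  68.6] size [29.1 72.5] longaxis deg 134.9 centroid [456.4  70.6] n 152
key rect c [ 510.6 -475.7] size [14.  16.6] longaxis deg 97.5 centroid [ 511.1 -477.5] n 27
```

View pics/c8.png

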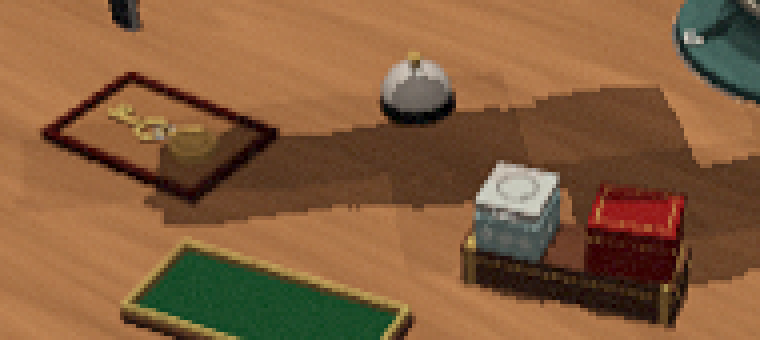

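Key lies flat in the tray at (165,135), and the pile looks intact. Next is the inkwell.

{"fn": "servo_tool", "kwargs": {"series": [{"tx":-0.2,"ty":2,"tz":0,"ax":0,"ay":0,"az":0.02,"claw":0},{"tx":-0.6,"ty":6,"tz":0,"ax":0,"ay":0,"az":0.05,"claw":0},{"tx":-1,"ty":10,"tz":0,"ax":0,"ay":0,"az":0.08,"claw":0},{"tx":-1.5,"ty":14,"tz":0,"ax":0,"ay":0,"az":0.1,"claw":0},{"tx":-2,"ty":18,"tz":0,"ax":0,"ay":0,"az":0.12,"claw":0},{"tx":-2.4,"ty":22,"tz":0,"ax":0,"ay":0,"az":0.14,"claw":0},{"tx":-2.8,"ty":26,"tz":0,"ax":0,"ay":0,"az":0.16,"claw":0},{"tx":-3.2,"ty":30,"tz":0,"ax":0,"ay":0,"az":0.18,"claw":0},{"tx":-3.5,"ty":33,"tz":0,"ax":0,"ay":0,"az":0.18,"claw":0},{"tx":-3.6,"ty":34.2,"tz":0,"ax":0,"ay":0,"az":0.18,"claw":0},{"tx":-3.6,"ty":34.2,"tz":0,"ax":0,"ay":0,"az":0.18,"claw":0},{"tx":-3.6,"ty":34.2,"tz":0,"ax":0,"ay":0,"az":0.18,"claw":0}]}}

```text
time_s: 15.0
tool_pos: [0.4751, -0.0382, 0.1087]
tcp_rot: [0.0, 0.785, -0.619, -0.0]
ft_force: [0.7, 0.0, 1.0]
grip_width: 0.0855
```

{"fn": "servo_tool", "kwargs": {"series": [{"tx":0,"ty":0,"tz":-1.5,"ax":0,"ay":0,"az":0,"claw":0},{"tx":0,"ty":0,"tz":-3.5,"ax":0,"ay":0,"az":0,"claw":0},{"tx":0,"ty":0,"tz":-5.5,"ax":0,"ay":0,"az":0,"claw":0},{"tx":0,"ty":0,"tz":-7.5,"ax":0,"ay":0,"az":0,"claw":0},{"tx":0,"ty":0,"tz":-8.5,"ax":0,"ay":0,"az":0,"claw":0},{"tx":0,"ty":0,"tz":-9,"ax":0,"ay":0,"az":0,"claw":0},{"tx":0,"ty":0,"tz":-9,"ax":0,"ay":0,"az":0,"claw":0}]}}

```text
time_s: 15.7
tool_pos: [0.475, -0.0381, 0.0189]
tcp_rot: [0.0, 0.785, -0.619, -0.0]
ft_force: [-1.0, 0.7, -0.3]
grip_width: 0.0853
```

{"fn": "servo_tool", "kwargs": {"series": [{"tx":0,"ty":0,"tz":0,"ax":0,"ay":0,"az":0,"claw":0.15},{"tx":0,"ty":0,"tz":0,"ax":0,"ay":0,"az":0,"claw":0.25},{"tx":0,"ty":0,"tz":0,"ax":0,"ay":0,"az":0,"claw":0.3},{"tx":0,"ty":0,"tz":0,"ax":0,"ay":0,"az":0,"claw":0.35},{"tx":0,"ty":0,"tz":0,"ax":0,"ay":0,"az":0,"claw":0.4},{"tx":0,"ty":0,"tz":0,"ax":0,"ay":0,"az":0,"claw":0.5},{"tx":0,"ty":0,"tz":0,"ax":0,"ay":0,"az":0,"claw":0.7},{"tx":0,"ty":0,"tz":0,"ax":0,"ay":0,"az":0,"claw":1},{"tx":0,"ty":0,"tz":0,"ax":0,"ay":0,"az":0,"claw":1},{"tx":0,"ty":0,"tz":0,"ax":0,"ay":0,"az":0,"claw":1}]}}

```text
time_s: 16.7
tool_pos: [0.4754, -0.0376, 0.02]
tcp_rot: [-0.0, 0.785, -0.619, 0.001]
ft_force: [-4.3, -0.1, 13.7]
grip_width: 0.0548
```

{"fn": "servo_tool", "kwargs": {"series": [{"tx":0,"ty":0,"tz":0.1,"ax":0,"ay":0,"az":0,"claw":1},{"tx":0,"ty":0,"tz":0.15,"ax":0,"ay":0,"az":0,"claw":1},{"tx":0,"ty":0,"tz":0.15,"ax":0,"ay":0,"az":0,"claw":1}]}}

```text
time_s: 17.0
tool_pos: [0.4749, -0.0375, 0.0205]
tcp_rot: [0.0, 0.785, -0.619, -0.0]
ft_force: [0.1, 0.6, -3.8]
grip_width: 0.055
```

{"fn": "servo_tool", "kwargs": {"series": [{"tx":0,"ty":0,"tz":0.1,"ax":0,"ay":0,"az":0,"claw":1},{"tx":0,"ty":0,"tz":0.3,"ax":0,"ay":0,"az":0,"claw":1},{"tx":0,"ty":0,"tz":0.6,"ax":0,"ay":0,"az":0,"claw":1},{"tx":0,"ty":0,"tz":1,"ax":0,"ay":0,"az":0,"claw":1},{"tx":0,"ty":0,"tz":1.6,"ax":0,"ay":0,"az":0,"claw":1},{"tx":0,"ty":0,"tz":2.4,"ax":0,"ay":0,"az":0,"claw":1},{"tx":0,"ty":0,"tz":3.2,"ax":0,"ay":0,"az":0,"claw":1},{"tx":0,"ty":0,"tz":4.1,"ax":0,"ay":0,"az":0,"claw":1},{"tx":0,"ty":0,"tz":5,"ax":0,"ay":0,"az":0,"claw":1},{"tx":0,"ty":0,"tz":5.7,"ax":0,"ay":0,"az":0,"claw":1},{"tx":0,"ty":0,"tz":6,"ax":0,"ay":0,"az":0,"claw":1},{"tx":0,"ty":0,"tz":6,"ax":0,"ay":0,"az":0,"claw":1}]}}

```text
time_s: 18.2
tool_pos: [0.4753, -0.0376, 0.0809]
tcp_rot: [-0.0, 0.785, -0.619, 0.0]
ft_force: [0.1, -1.2, -2.1]
grip_width: 0.0545
```

{"fn": "servo_tool", "kwargs": {"series": [{"tx":0.3,"ty":0.3,"tz":0,"ax":0,"ay":0,"az":0,"claw":1},{"tx":1.2,"ty":1.1,"tz":0,"ax":0,"ay":0,"az":-0.01,"claw":1},{"tx":2.7,"ty":2.4,"tz":0,"ax":0,"ay":0,"az":-0.02,"claw":1},{"tx":4.7,"ty":4.2,"tz":0,"ax":0,"ay":0,"az":-0.02,"claw":1},{"tx":7.2,"ty":6.5,"tz":0,"ax":0,"ay":0,"az":-0.03,"claw":1},{"tx":9.8,"ty":8.8,"tz":0,"ax":0,"ay":0,"az":-0.03,"claw":1},{"tx":12.4,"ty":11.2,"tz":0,"ax":0,"ay":0,"az":-0.04,"claw":1},{"tx":14.8,"ty":13.4,"tz":0,"ax":0,"ay":0,"az":-0.05,"claw":1},{"tx":16.8,"ty":15.2,"tz":0,"ax":0,"ay":0,"az":-0.05,"claw":1},{"tx":18.4,"ty":16.6,"tz":0,"ax":0,"ay":0,"az":-0.06,"claw":1},{"tx":19.3,"ty":17.4,"tz":0,"ax":0,"ay":0,"az":-0.06,"claw":1},{"tx":19.5,"ty":17.6,"tz":0,"ax":0,"ay":0,"az":-0.06,"claw":1}]}}

```text
time_s: 19.4
tool_pos: [0.6705, 0.1396, 0.0794]
tcp_rot: [0.0, 0.767, -0.642, -0.0]
ft_force: [-0.3, 0.3, -3.3]
grip_width: 0.0548
```

{"fn": "servo_tool", "kwargs": {"series": [{"tx":0,"ty":0,"tz":-0.3,"ax":0,"ay":0,"az":0,"claw":1},{"tx":0,"ty":0,"tz":-1,"ax":0,"ay":0,"az":0,"claw":1},{"tx":0,"ty":0,"tz":-2,"ax":0,"ay":0,"az":0,"claw":1},{"tx":0,"ty":0,"tz":-3,"ax":0,"ay":0,"az":0,"claw":1},{"tx":0,"ty":0,"tz":-4,"ax":0,"ay":0,"az":0,"claw":1},{"tx":0,"ty":0,"tz":-4.7,"ax":0,"ay":0,"az":0,"claw":1},{"tx":0,"ty":0,"tz":-5,"ax":0,"ay":0,"az":0,"claw":1},{"tx":0,"ty":0,"tz":-5,"ax":0,"ay":0,"az":0,"claw":1}]}}

```text
time_s: 20.2
tool_pos: [0.6698, 0.1384, 0.0301]
tcp_rot: [0.0, 0.766, -0.642, -0.0]
ft_force: [-0.4, 0.7, -4.0]
grip_width: 0.055
```

```bash
python3 - <<'E'
from meas import *
a=vision.camera("scene")[200:300,200:310]; b=vision.camera("top")[115:195,165:255]
o=np.zeros((450,800,3),np.uint8);o[:400,:440]=cv2.resize(a,(440,400),interpolation=3);o[:320,440:]=cv2.resize(b,(360,320),interpolation=3);cv2.imwrite("pics/c9.png",o)
E
```

```text
(no output)
```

View pics/c9.png

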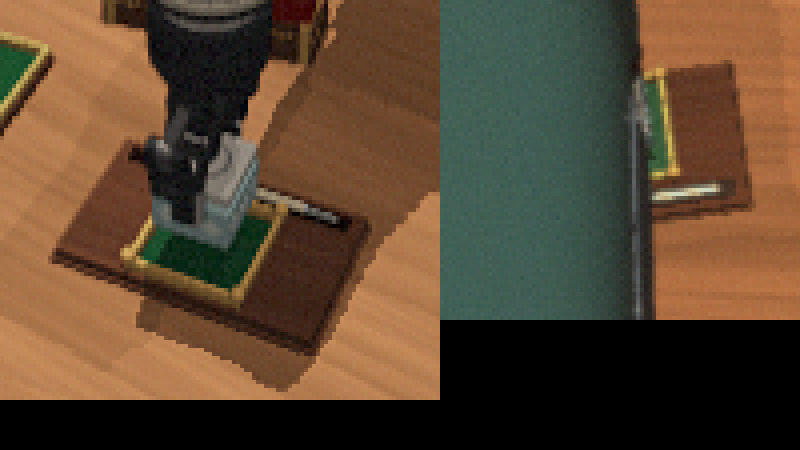

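Inkwell is upright over the gallery. I'll check the alignment numerically from the near corners: well (232,247), left (152,222), rail (235,300) and (125,258).

```bash
python3 - <<'E'
from meas import *
t=lambda L:(np.array(L,float)+.5)/4-.5+200
print("well",onplane("scene",t([(232,247),(152,222)]),.0496)[:,:2].round(4).tolist())
print("rail inner floor-ish corners",onplane("scene",t([(243,285),(140,255)]),.024)[:,:2].round(4).tolist())
c=np.array([.67,.138]);a=np.radians(10.1);ux=np.array([np.cos(a),np.sin(a)]);uy=np.array([-ux[1],ux[0]])
print("expected well corners",(c+.028*ux+.028*uy).round(4),(c+.028*ux-.028*uy).round(4)); print("expected rail in",(c+.038*ux+.038*uy).round(4),(c+.038*ux-.038*uy).round(4))
E
```

```text
well [[0.6861, 0.1693], [0.6985, 0.1133]]
rail inner floor-ish corners [[0.6911, 0.1821], [0.7092, 0.1105]]
expected well corners [0.6927 0.1705] [0.7025 0.1153]
expected rail in [0.7007 0.1821] [0.7141 0.1073]
```

{"fn": "servo_tool", "kwargs": {"series": [{"tx":0,"ty":0,"tz":-0.3,"ax":0,"ay":0,"az":0,"claw":1},{"tx":0,"ty":0,"tz":-0.8,"ax":0,"ay":0,"az":0,"claw":1},{"tx":0,"ty":0,"tz":-1.4,"ax":0,"ay":0,"az":0,"claw":1},{"tx":0,"ty":0,"tz":-2,"ax":0,"ay":0,"az":0,"claw":1},{"tx":0,"ty":0,"tz":-2.5,"ax":0,"ay":0,"az":0,"claw":1},{"tx":0,"ty":0,"tz":-2.8,"ax":0,"ay":0,"az":0,"claw":1},{"tx":0,"ty":0,"tz":-3,"ax":0,"ay":0,"az":0,"claw":1},{"tx":0,"ty":0,"tz":-3,"ax":0,"ay":0,"az":0,"claw":1}]}}

```text
time_s: 21.1
tool_pos: [0.6699, 0.1384, 0.0003]
tcp_rot: [0.0, 0.766, -0.642, -0.0]
ft_force: [0.8, -0.6, -3.1]
grip_width: 0.0546
```

{"fn": "servo_tool", "kwargs": {"series": [{"tx":0,"ty":0,"tz":-0.1,"ax":0,"ay":0,"az":0,"claw":1},{"tx":0,"ty":0,"tz":-0.2,"ax":0,"ay":0,"az":0,"claw":1},{"tx":0,"ty":0,"tz":-0.3,"ax":0,"ay":0,"az":0,"claw":1},{"tx":0,"ty":0,"tz":-0.4,"ax":0,"ay":0,"az":0,"claw":1},{"tx":0,"ty":0,"tz":-0.4,"ax":0,"ay":0,"az":0,"claw":1}]}}

```text
time_s: 21.6
tool_pos: [0.67, 0.1384, -0.0036]
tcp_rot: [0.0, 0.766, -0.642, -0.0]
ft_force: [0.7, -0.7, -3.4]
grip_width: 0.0549
```

{"fn": "servo_tool", "kwargs": {"series": [{"tx":0,"ty":0,"tz":-0.1,"ax":0,"ay":0,"az":0,"claw":1},{"tx":0,"ty":0,"tz":-0.1,"ax":0,"ay":0,"az":0,"claw":1}]}}

```text
time_s: 21.8
tool_pos: [0.67, 0.1385, -0.0045]
tcp_rot: [0.0, 0.766, -0.642, -0.0]
ft_force: [-0.9, -0.7, -2.5]
grip_width: 0.0545
```

{"fn": "servo_tool", "kwargs": {"series": [{"tx":0,"ty":0,"tz":-0.1,"ax":0,"ay":0,"az":0,"claw":1},{"tx":0,"ty":0,"tz":-0.1,"ax":0,"ay":0,"az":0,"claw":1}]}}

```text
time_s: 22.0
tool_pos: [0.67, 0.1384, -0.0055]
tcp_rot: [0.0, 0.766, -0.642, -0.0]
ft_force: [-0.4, 0.5, -3.1]
grip_width: 0.0543
```

{"fn": "servo_tool", "kwargs": {"series": [{"tx":0,"ty":0,"tz":-0.05,"ax":0,"ay":0,"az":0,"claw":1},{"tx":0,"ty":0,"tz":-0.05,"ax":0,"ay":0,"az":0,"claw":1}]}}

```text
time_s: 22.2
tool_pos: [0.6701, 0.1385, -0.0059]
tcp_rot: [-0.0, 0.766, -0.642, 0.0]
ft_force: [-0.2, -0.0, -3.1]
grip_width: 0.0548
```

{"fn": "servo_tool", "kwargs": {"series": [{"tx":0,"ty":0,"tz":-0.05,"ax":0,"ay":0,"az":0,"claw":1},{"tx":0,"ty":0,"tz":-0.05,"ax":0,"ay":0,"az":0,"claw":1}]}}

```text
time_s: 22.4
tool_pos: [0.6701, 0.1385, -0.0059]
tcp_rot: [-0.0, 0.766, -0.642, 0.0]
ft_force: [-3.1, -0.2, 4.8]
grip_width: 0.0548
```

Contact came at the expected height. Releasing and rising.

{"fn": "servo_tool", "kwargs": {"series": [{"tx":0,"ty":0,"tz":0,"ax":0,"ay":0,"az":0,"claw":0.4},{"tx":0,"ty":0,"tz":0,"ax":0,"ay":0,"az":0,"claw":0.3},{"tx":0,"ty":0,"tz":0,"ax":0,"ay":0,"az":0,"claw":0.2},{"tx":0,"ty":0,"tz":0,"ax":0,"ay":0,"az":0,"claw":0.1},{"tx":0,"ty":0,"tz":0,"ax":0,"ay":0,"az":0,"claw":0.1},{"tx":0,"ty":0,"tz":0,"ax":0,"ay":0,"az":0,"claw":0.1},{"tx":0,"ty":0,"tz":1,"ax":0,"ay":0,"az":0,"claw":0.1},{"tx":0,"ty":0,"tz":3,"ax":0,"ay":0,"az":0,"claw":0.1},{"tx":0,"ty":0,"tz":6,"ax":0,"ay":0,"az":0,"claw":0},{"tx":0,"ty":0,"tz":9,"ax":0,"ay":0,"az":0,"claw":0},{"tx":0,"ty":0,"tz":11.5,"ax":0,"ay":0,"az":0,"claw":0},{"tx":0,"ty":0,"tz":11.5,"ax":0,"ay":0,"az":0,"claw":0}]}}

```text
time_s: 23.6
tool_pos: [0.6718, 0.1386, 0.113]
tcp_rot: [-0.002, 0.766, -0.642, 0.002]
ft_force: [-1.2, -0.1, -0.0]
grip_width: 0.0853
```

{"fn": "servo_tool", "kwargs": {"series": [{"tx":-2,"ty":-0.7,"tz":0,"ax":0,"ay":0,"az":0.02,"claw":0},{"tx":-5,"ty":-2,"tz":0,"ax":0,"ay":0,"az":0.05,"claw":0},{"tx":-9,"ty":-3.5,"tz":0,"ax":0,"ay":0,"az":0.09,"claw":0},{"tx":-13,"ty":-5,"tz":0,"ax":0,"ay":0,"az":0.12,"claw":0},{"tx":-17,"ty":-6.4,"tz":0,"ax":0,"ay":0,"az":0.15,"claw":0},{"tx":-20,"ty":-7.5,"tz":0,"ax":0,"ay":0,"az":0.18,"claw":0},{"tx":-22,"ty":-8.2,"tz":0,"ax":0,"ay":0,"az":0.18,"claw":0},{"tx":-22.5,"ty":-8.35,"tz":0,"ax":0,"ay":0,"az":0.18,"claw":0},{"tx":-22.5,"ty":-8.35,"tz":0,"ax":0,"ay":0,"az":0.18,"claw":0},{"tx":-22.5,"ty":-8.35,"tz":0,"ax":0,"ay":0,"az":0.18,"claw":0}]}}

```text
time_s: 24.6
tool_pos: [0.4461, 0.0551, 0.1086]
tcp_rot: [-0.0, 0.821, -0.571, 0.0]
ft_force: [-0.5, -0.9, 0.7]
grip_width: 0.0848
```

{"fn": "servo_tool", "kwargs": {"series": [{"tx":0,"ty":0,"tz":-2,"ax":0,"ay":0,"az":0,"claw":0},{"tx":0,"ty":0,"tz":-4,"ax":0,"ay":0,"az":0,"claw":0},{"tx":0,"ty":0,"tz":-6,"ax":0,"ay":0,"az":0,"claw":0},{"tx":0,"ty":0,"tz":-8,"ax":0,"ay":0,"az":0,"claw":0},{"tx":0,"ty":0,"tz":-9,"ax":0,"ay":0,"az":0,"claw":0},{"tx":0,"ty":0,"tz":-9,"ax":0,"ay":0,"az":0,"claw":0}]}}

```text
time_s: 25.2
tool_pos: [0.4449, 0.0551, 0.0175]
tcp_rot: [0.001, 0.821, -0.571, -0.001]
ft_force: [-0.6, -0.7, 0.3]
grip_width: 0.0854
```

{"fn": "servo_tool", "kwargs": {"series": [{"tx":0,"ty":0,"tz":0,"ax":0,"ay":0,"az":0,"claw":0.15},{"tx":0,"ty":0,"tz":0,"ax":0,"ay":0,"az":0,"claw":0.25},{"tx":0,"ty":0,"tz":0.05,"ax":0,"ay":0,"az":0,"claw":0.3},{"tx":0,"ty":0,"tz":0.1,"ax":0,"ay":0,"az":0,"claw":0.35},{"tx":0,"ty":0,"tz":0.15,"ax":0,"ay":0,"az":0,"claw":0.4},{"tx":0,"ty":0,"tz":0.15,"ax":0,"ay":0,"az":0,"claw":0.6},{"tx":0,"ty":0,"tz":0.15,"ax":0,"ay":0,"az":0,"claw":1},{"tx":0,"ty":0,"tz":0.15,"ax":0,"ay":0,"az":0,"claw":1},{"tx":0,"ty":0,"tz":0.15,"ax":0,"ay":0,"az":0,"claw":1}]}}

```text
time_s: 26.1
tool_pos: [0.445, 0.0549, 0.0202]
tcp_rot: [-0.0, 0.821, -0.571, 0.0]
ft_force: [-1.5, 0.1, 4.9]
grip_width: 0.0553
```

{"fn": "servo_tool", "kwargs": {"series": [{"tx":0,"ty":0,"tz":0.2,"ax":0,"ay":0,"az":0,"claw":1},{"tx":0,"ty":0,"tz":0.5,"ax":0,"ay":0,"az":0,"claw":1},{"tx":0,"ty":0,"tz":1,"ax":0,"ay":0,"az":0,"claw":1},{"tx":0,"ty":0,"tz":1.8,"ax":0,"ay":0,"az":0,"claw":1},{"tx":0,"ty":0,"tz":2.8,"ax":0,"ay":0,"az":0,"claw":1},{"tx":0,"ty":0,"tz":4,"ax":0,"ay":0,"az":0,"claw":1},{"tx":0,"ty":0,"tz":5.2,"ax":0,"ay":0,"az":0,"claw":1},{"tx":0,"ty":0,"tz":6,"ax":0,"ay":0,"az":0,"claw":1},{"tx":0,"ty":0,"tz":6,"ax":0,"ay":0,"az":0,"claw":1}]}}

```text
time_s: 27.0
tool_pos: [0.4458, 0.0549, 0.0813]
tcp_rot: [-0.001, 0.821, -0.571, 0.001]
ft_force: [-0.5, 0.5, -2.1]
grip_width: 0.0549
```

{"fn": "servo_tool", "kwargs": {"series": [{"tx":0.2,"ty":1,"tz":0,"ax":0,"ay":0,"az":0,"claw":1},{"tx":0.6,"ty":3,"tz":0,"ax":0,"ay":0,"az":0,"claw":1},{"tx":1.2,"ty":6.5,"tz":0,"ax":0,"ay":0,"az":0,"claw":1},{"tx":2,"ty":10.5,"tz":0,"ax":0,"ay":0,"az":0,"claw":1},{"tx":2.8,"ty":15,"tz":0,"ax":0,"ay":0,"az":0,"claw":1},{"tx":3.7,"ty":19.5,"tz":0,"ax":0,"ay":0,"az":0,"claw":1},{"tx":4.5,"ty":24,"tz":0,"ax":0,"ay":0,"az":0,"claw":1},{"tx":5.4,"ty":28.5,"tz":0,"ax":0,"ay":0,"az":0,"claw":1},{"tx":6.1,"ty":32.5,"tz":0,"ax":0,"ay":0,"az":0,"claw":1},{"tx":6.6,"ty":35.3,"tz":0,"ax":0,"ay":0,"az":0,"claw":1},{"tx":6.9,"ty":36.8,"tz":0,"ax":0,"ay":0,"az":0,"claw":1},{"tx":7,"ty":37.3,"tz":0,"ax":0,"ay":0,"az":0,"claw":1}]}}

```text
time_s: 28.2
tool_pos: [0.5143, 0.4299, 0.0787]
tcp_rot: [0.001, 0.821, -0.57, -0.0]
ft_force: [-0.5, -0.1, -2.3]
grip_width: 0.055
```

{"fn": "servo_tool", "kwargs": {"series": [{"tx":0,"ty":0,"tz":-1,"ax":0,"ay":0,"az":0,"claw":1},{"tx":0,"ty":0,"tz":-2.5,"ax":0,"ay":0,"az":0,"claw":1},{"tx":0,"ty":0,"tz":-4,"ax":0,"ay":0,"az":0,"claw":1},{"tx":0,"ty":0,"tz":-5.5,"ax":0,"ay":0,"az":0,"claw":1},{"tx":0,"ty":0,"tz":-7,"ax":0,"ay":0,"az":0,"claw":1},{"tx":0,"ty":0,"tz":-8,"ax":0,"ay":0,"az":0,"claw":1},{"tx":0,"ty":0,"tz":-8.6,"ax":0,"ay":0,"az":0,"claw":1},{"tx":0,"ty":0,"tz":-8.8,"ax":0,"ay":0,"az":0,"claw":1},{"tx":0,"ty":0,"tz":-8.8,"ax":0,"ay":0,"az":0,"claw":1}]}}

```text
time_s: 29.1
tool_pos: [0.5151, 0.4278, -0.0078]
tcp_rot: [-0.0, 0.821, -0.571, 0.0]
ft_force: [-0.8, -0.7, -1.3]
grip_width: 0.0552
```

{"fn": "servo_tool", "kwargs": {"series": [{"tx":0,"ty":0,"tz":-0.1,"ax":0,"ay":0,"az":0,"claw":1},{"tx":0,"ty":0,"tz":-0.2,"ax":0,"ay":0,"az":0,"claw":1},{"tx":0,"ty":0,"tz":-0.3,"ax":0,"ay":0,"az":0,"claw":1},{"tx":0,"ty":0,"tz":-0.3,"ax":0,"ay":0,"az":0,"claw":1}]}}

```text
time_s: 29.5
tool_pos: [0.515, 0.428, -0.0109]
tcp_rot: [-0.0, 0.821, -0.571, 0.0]
ft_force: [-0.6, 0.1, -2.6]
grip_width: 0.055
```

{"fn": "servo_tool", "kwargs": {"series": [{"tx":0,"ty":0,"tz":-0.1,"ax":0,"ay":0,"az":0,"claw":1},{"tx":0,"ty":0,"tz":-0.1,"ax":0,"ay":0,"az":0,"claw":1}]}}

```text
time_s: 29.7
tool_pos: [0.515, 0.4279, -0.012]
tcp_rot: [0.0, 0.821, -0.571, -0.0]
ft_force: [0.2, -0.3, -2.8]
grip_width: 0.0552
```

{"fn": "servo_tool", "kwargs": {"series": [{"tx":0,"ty":0,"tz":-0.05,"ax":0,"ay":0,"az":0,"claw":1},{"tx":0,"ty":0,"tz":-0.05,"ax":0,"ay":0,"az":0,"claw":1}]}}

```text
time_s: 29.9
tool_pos: [0.515, 0.4279, -0.0125]
tcp_rot: [0.0, 0.821, -0.571, -0.0]
ft_force: [0.6, 1.0, -1.9]
grip_width: 0.0551
```

{"fn": "servo_tool", "kwargs": {"series": [{"tx":0,"ty":0,"tz":-0.05,"ax":0,"ay":0,"az":0,"claw":1},{"tx":0,"ty":0,"tz":-0.05,"ax":0,"ay":0,"az":0,"claw":1}]}}

```text
time_s: 30.1
tool_pos: [0.515, 0.4279, -0.013]
tcp_rot: [0.0, 0.821, -0.571, -0.0]
ft_force: [0.0, 0.6, -2.0]
grip_width: 0.0554
```

{"fn": "servo_tool", "kwargs": {"series": [{"tx":0,"ty":0,"tz":-0.05,"ax":0,"ay":0,"az":0,"claw":1},{"tx":0,"ty":0,"tz":-0.05,"ax":0,"ay":0,"az":0,"claw":1}]}}

```text
time_s: 30.3
tool_pos: [0.515, 0.4279, -0.0135]
tcp_rot: [0.0, 0.821, -0.571, -0.0]
ft_force: [0.4, -0.3, -2.0]
grip_width: 0.0551
```

{"fn": "servo_tool", "kwargs": {"series": [{"tx":0,"ty":0,"tz":-0.05,"ax":0,"ay":0,"az":0,"claw":1},{"tx":0,"ty":0,"tz":-0.05,"ax":0,"ay":0,"az":0,"claw":1}]}}

```text
time_s: 30.5
tool_pos: [0.515, 0.4279, -0.014]
tcp_rot: [0.0, 0.821, -0.571, -0.0]
ft_force: [-0.7, 0.0, -1.6]
grip_width: 0.0551
```

{"fn": "servo_tool", "kwargs": {"series": [{"tx":0,"ty":0,"tz":-0.05,"ax":0,"ay":0,"az":0,"claw":1},{"tx":0,"ty":0,"tz":-0.05,"ax":0,"ay":0,"az":0,"claw":1}]}}

```text
time_s: 30.7
tool_pos: [0.515, 0.4279, -0.0145]
tcp_rot: [0.0, 0.821, -0.571, -0.0]
ft_force: [0.3, 0.4, -2.2]
grip_width: 0.0552
```

{"fn": "servo_tool", "kwargs": {"series": [{"tx":0,"ty":0,"tz":-0.05,"ax":0,"ay":0,"az":0,"claw":1},{"tx":0,"ty":0,"tz":-0.05,"ax":0,"ay":0,"az":0,"claw":1}]}}

```text
time_s: 30.9
tool_pos: [0.5151, 0.428, -0.0148]
tcp_rot: [-0.0, 0.821, -0.571, 0.0]
ft_force: [-1.9, -0.4, 1.3]
grip_width: 0.0551
```

{"fn": "servo_tool", "kwargs": {"series": [{"tx":0,"ty":0,"tz":0,"ax":0,"ay":0,"az":0,"claw":0.4},{"tx":0,"ty":0,"tz":0,"ax":0,"ay":0,"az":0,"claw":0.3},{"tx":0,"ty":0,"tz":0,"ax":0,"ay":0,"az":0,"claw":0.2},{"tx":0,"ty":0,"tz":0,"ax":0,"ay":0,"az":0,"claw":0.1},{"tx":0,"ty":0,"tz":0,"ax":0,"ay":0,"az":0,"claw":0.1},{"tx":0,"ty":0,"tz":0,"ax":0,"ay":0,"az":0,"claw":0.1},{"tx":0,"ty":0,"tz":1,"ax":0,"ay":0,"az":0,"claw":0.1},{"tx":0,"ty":0,"tz":3,"ax":0,"ay":0,"az":0,"claw":0.1},{"tx":0,"ty":0,"tz":6,"ax":0,"ay":0,"az":0,"claw":0},{"tx":0,"ty":0,"tz":9,"ax":0,"ay":0,"az":0,"claw":0},{"tx":0,"ty":0,"tz":11.5,"ax":0,"ay":0,"az":0,"claw":0},{"tx":0,"ty":0,"tz":11.5,"ax":0,"ay":0,"az":0,"claw":0}]}}

```text
time_s: 32.1
tool_pos: [0.5166, 0.4289, 0.1045]
tcp_rot: [-0.003, 0.821, -0.571, 0.001]
ft_force: [-0.8, 0.1, -0.8]
grip_width: 0.0854
```

```bash
python3 - <<'E'
from meas import *
t=vision.camera("top");s=vision.camera("scene");cv2.imwrite("pics/t10_raw.png",t);cv2.imwrite("pics/s10_raw.png",s)
a=cv2.resize(t[120:260,130:290],(560,490),interpolation=3);b=cv2.resize(s[170:230,215:290],(240,192),interpolation=3)
o=np.zeros((490,800,3),np.uint8);o[:,:560]=a;o[:192,560:]=b;cv2.imwrite("pics/c10.png",o)
dk=lambda h,i:(V(h)<95)
rect("top",t,(210,195,285,245),lambda h,i:(V(h)<95)|yel(h,i),.04,"penbox",5)
E
```

```text
penbox rect c [483.9 -70.6] size [57.3 10. ] longaxis deg 17.1 centroid [483.9 -70.6] n 140
```

View pics/c10.png

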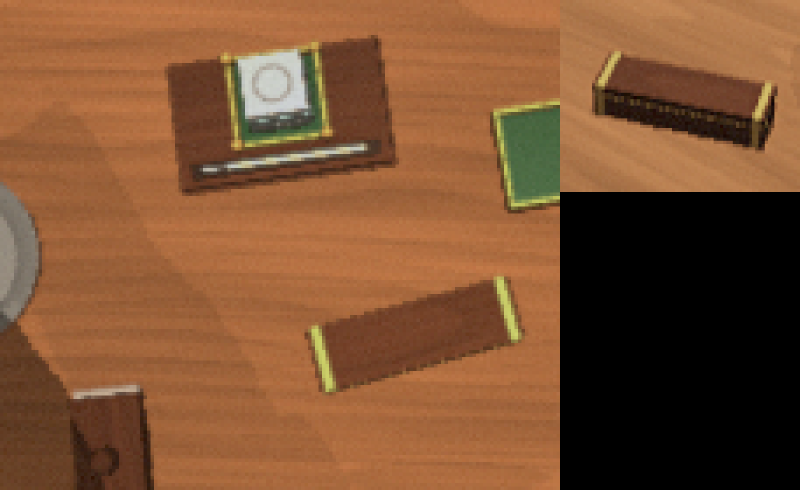

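The inkwell stands upright inside the gallery at (272,85). The pen box corners are at (309,330), (497,280), (522,338) and (330,391).

```bash
python3 - <<'E'
from meas import *
P=onplane("top",(np.array([(309,330),(497,280),(522,338),(330,391)])+.5)/3.5-.5+[130,120],.04)[:,:2]*1000
print(P.round(1).tolist(),P.mean(0),cv2.minAreaRect(P.astype(np.float32)))
t=cv2.imread("pics/t10_raw.png");c=[]
for n,b in(("L",(215,208,228,235)),("R",(268,195,282,222))): rect("top",t,b,yel,.04,n,0)
s=cv2.imread("pics/s10_raw.png")
P=onplane("scene",(np.array([(622-560,53),(776-560,85),(758-560,132),(598-560,88)])+.5)/3.2-.5+[215,170],.04)[:,:2]*1000
print(P.round(1).tolist(),P.mean(0),cv2.minAreaRect(P.astype(np.float32)))
rect("top",t,(190,130,225,162),grey,.064,"lid");rect("top",t,(190,130,226,165),lambda h,i:green(h,i)|yel(h,i)|grey(h,i),.024,"gallery")
E
```

```text
[[460.4, 99.0], [508.5, -61.4], [458.9, -84.0], [408.8, 78.9]] [459.13107698   8.1054371 ] ((459.6383361816406, 7.488334655761719), (55.219482421875, 174.48272705078125), 17.111961364746094)
L rect c [436.3  86.7] size [56.9  9.7] longaxis deg 17.6 centroid [436.4  86.6] n 64
R rect c [483.9 -70.6] size [57.3 10. ] longaxis deg 17.1 centroid [483.9 -70.6] n 66
[[453.6, -75.6], [406.7, 84.3], [478.3, 105.2], [513.5, -62.3]] [463.03018806  12.89002271] ((466.4352111816406, 12.834877014160156), (74.58218383789062, 170.67410278320312), 16.284021377563477)
lid rect c [663.3 135.1] size [67.4 59.7] longaxis deg 11.4 centroid [663.7 135.2] n 419
gallery rect c [662.7 137.2] size [107.1  87.4] longaxis deg 10.5 centroid [667.2 137.4] n 775
```

{"fn": "servo_tool", "kwargs": {"series": [{"tx":-0.3,"ty":-2,"tz":0,"ax":0,"ay":0,"az":-0.02,"claw":0},{"tx":-0.8,"ty":-6,"tz":0,"ax":0,"ay":0,"az":-0.03,"claw":0},{"tx":-1.3,"ty":-10,"tz":0,"ax":0,"ay":0,"az":-0.04,"claw":0},{"tx":-1.8,"ty":-14,"tz":0,"ax":0,"ay":0,"az":-0.05,"claw":0},{"tx":-2.4,"ty":-18.5,"tz":0,"ax":0,"ay":0,"az":-0.06,"claw":0},{"tx":-3,"ty":-23,"tz":0,"ax":0,"ay":0,"az":-0.06,"claw":0},{"tx":-3.6,"ty":-27.5,"tz":0,"ax":0,"ay":0,"az":-0.06,"claw":0},{"tx":-4.2,"ty":-32,"tz":0,"ax":0,"ay":0,"az":-0.06,"claw":0},{"tx":-4.8,"ty":-36.5,"tz":0,"ax":0,"ay":0,"az":-0.06,"claw":0},{"tx":-5.3,"ty":-40,"tz":0,"ax":0,"ay":0,"az":-0.06,"claw":0},{"tx":-5.5,"ty":-42,"tz":0,"ax":0,"ay":0,"az":-0.06,"claw":0},{"tx":-5.5,"ty":-42,"tz":0,"ax":0,"ay":0,"az":-0.06,"claw":0}]}}

```text
time_s: 33.4
tool_pos: [0.4592, 0.0059, 0.0995]
tcp_rot: [0.0, 0.803, -0.597, -0.0]
ft_force: [-0.7, 0.7, 0.0]
grip_width: 0.0855
```

{"fn": "servo_tool", "kwargs": {"series": [{"tx":0,"ty":0,"tz":-2,"ax":0,"ay":0,"az":0,"claw":0},{"tx":0,"ty":0,"tz":-4.5,"ax":0,"ay":0,"az":0,"claw":0},{"tx":0,"ty":0,"tz":-7,"ax":0,"ay":0,"az":0,"claw":0},{"tx":0,"ty":0,"tz":-9.5,"ax":0,"ay":0,"az":0,"claw":0},{"tx":0,"ty":0,"tz":-11.5,"ax":0,"ay":0,"az":0,"claw":0},{"tx":0,"ty":0,"tz":-12.2,"ax":0,"ay":0,"az":0,"claw":0},{"tx":0,"ty":0,"tz":-12.2,"ax":0,"ay":0,"az":0,"claw":0}]}}

```text
time_s: 34.1
tool_pos: [0.4592, 0.0085, -0.0227]
tcp_rot: [0.0, 0.804, -0.595, -0.001]
ft_force: [0.8, -0.6, 0.3]
grip_width: 0.0854
```

{"fn": "servo_tool", "kwargs": {"series": [{"tx":0,"ty":0,"tz":0,"ax":0,"ay":0,"az":0,"claw":0.15},{"tx":0,"ty":0,"tz":0,"ax":0,"ay":0,"az":0,"claw":0.25},{"tx":0,"ty":0,"tz":0.05,"ax":0,"ay":0,"az":0,"claw":0.3},{"tx":0,"ty":0,"tz":0.1,"ax":0,"ay":0,"az":0,"claw":0.35},{"tx":0,"ty":0,"tz":0.15,"ax":0,"ay":0,"az":0,"claw":0.4},{"tx":0,"ty":0,"tz":0.15,"ax":0,"ay":0,"az":0,"claw":0.6},{"tx":0,"ty":0,"tz":0.15,"ax":0,"ay":0,"az":0,"claw":1},{"tx":0,"ty":0,"tz":0.15,"ax":0,"ay":0,"az":0,"claw":1},{"tx":0,"ty":0,"tz":0.15,"ax":0,"ay":0,"az":0,"claw":1}]}}

```text
time_s: 35.0
tool_pos: [0.4601, 0.0079, -0.0202]
tcp_rot: [-0.0, 0.803, -0.595, 0.0]
ft_force: [-2.2, 0.7, 6.7]
grip_width: 0.0548
```

{"fn": "servo_tool", "kwargs": {"series": [{"tx":0,"ty":0,"tz":0.2,"ax":0,"ay":0,"az":0,"claw":1},{"tx":0,"ty":0,"tz":0.5,"ax":0,"ay":0,"az":0,"claw":1},{"tx":0,"ty":0,"tz":1,"ax":0,"ay":0,"az":0,"claw":1},{"tx":0,"ty":0,"tz":1.8,"ax":0,"ay":0,"az":0,"claw":1},{"tx":0,"ty":0,"tz":2.8,"ax":0,"ay":0,"az":0,"claw":1},{"tx":0,"ty":0,"tz":4,"ax":0,"ay":0,"az":0,"claw":1},{"tx":0,"ty":0,"tz":5.2,"ax":0,"ay":0,"az":0,"claw":1},{"tx":0,"ty":0,"tz":6,"ax":0,"ay":0,"az":0,"claw":1},{"tx":0,"ty":0,"tz":6,"ax":0,"ay":0,"az":0,"claw":1}]}}

```text
time_s: 35.9
tool_pos: [0.4608, 0.0078, 0.0408]
tcp_rot: [-0.0, 0.803, -0.595, 0.001]
ft_force: [0.6, 0.2, -3.6]
grip_width: 0.0547
```

{"fn": "servo_tool", "kwargs": {"series": [{"tx":0.3,"ty":-0.3,"tz":0,"ax":0,"ay":0,"az":0,"claw":1},{"tx":1.2,"ty":-1.2,"tz":0,"ax":0,"ay":0,"az":-0.01,"claw":1},{"tx":2.8,"ty":-2.7,"tz":0,"ax":0,"ay":0,"az":-0.02,"claw":1},{"tx":4.8,"ty":-4.7,"tz":0,"ax":0,"ay":0,"az":-0.03,"claw":1},{"tx":7,"ty":-6.9,"tz":0,"ax":0,"ay":0,"az":-0.04,"claw":1},{"tx":9.4,"ty":-9.2,"tz":0,"ax":0,"ay":0,"az":-0.05,"claw":1},{"tx":11.8,"ty":-11.5,"tz":0,"ax":0,"ay":0,"az":-0.07,"claw":1},{"tx":14,"ty":-13.7,"tz":0,"ax":0,"ay":0,"az":-0.08,"claw":1},{"tx":15.9,"ty":-15.5,"tz":0,"ax":0,"ay":0,"az":-0.09,"claw":1},{"tx":17.3,"ty":-16.9,"tz":0,"ax":0,"ay":0,"az":-0.1,"claw":1},{"tx":18,"ty":-17.6,"tz":0,"ax":0,"ay":0,"az":-0.105,"claw":1},{"tx":18.1,"ty":-17.7,"tz":0,"ax":0,"ay":0,"az":-0.105,"claw":1}]}}

```text
time_s: 37.1
tool_pos: [0.6414, -0.1701, 0.0386]
tcp_rot: [0.0, 0.771, -0.637, -0.0]
ft_force: [0.2, 0.2, -3.4]
grip_width: 0.0548
```

{"fn": "servo_tool", "kwargs": {"series": [{"tx":0,"ty":0,"tz":-0.5,"ax":0,"ay":0,"az":0,"claw":1},{"tx":0,"ty":0,"tz":-1.2,"ax":0,"ay":0,"az":0,"claw":1},{"tx":0,"ty":0,"tz":-2,"ax":0,"ay":0,"az":0,"claw":1},{"tx":0,"ty":0,"tz":-2.5,"ax":0,"ay":0,"az":0,"claw":1},{"tx":0,"ty":0,"tz":-2.5,"ax":0,"ay":0,"az":0,"claw":1}]}}

```text
time_s: 37.6
tool_pos: [0.6403, -0.1686, 0.0136]
tcp_rot: [0.0, 0.771, -0.637, -0.001]
ft_force: [0.2, -0.7, -2.8]
grip_width: 0.0549
```

```bash
python3 - <<'E'
from meas import *
t=vision.camera("top");s=vision.camera("scene");cv2.imwrite("pics/t11_raw.png",t);cv2.imwrite("pics/s11_raw.png",s)
print(readout.get_state()["tool_pos"])
# pen stand rail seen / band masks
for n,im in(("top",t),("scene",s)):
    h=cv2.cvtColor(im,cv2.COLOR_BGR2HSV); m=yel(h,im).astype(np.uint8)
    x0,y0,x1,y1=(262,130,350,190) if n=="top" else (130,170,230,245)
    k,l,st,c=cv2.connectedComponentsWithStats(m[y0:y1,x0:x1])
    print(n,[(st[i].tolist(),(c[i]+[x0,y0]).round(1).tolist()) for i in range(1,k) if st[i,4]>8])
E
```

```text
[ 0.64094194 -0.16891465  0.01458041]
top [([9, 21, 5, 8, 25], [272.3, 153.8])]
scene [([22, 0, 6, 4, 17], [154.4, 171.5]), ([17, 20, 7, 7, 13], [149.8, 192.8]), ([16, 42, 15, 5, 22], [152.9, 214.2]), ([66, 56, 6, 5, 16], [198.6, 228.2])]
```

{"fn": "servo_tool", "kwargs": {"series": [{"tx":0,"ty":0,"tz":-0.4,"ax":0,"ay":0,"az":0,"claw":1},{"tx":0,"ty":0,"tz":-1,"ax":0,"ay":0,"az":0,"claw":1},{"tx":0,"ty":0,"tz":-1.5,"ax":0,"ay":0,"az":0,"claw":1},{"tx":0,"ty":0,"tz":-1.9,"ax":0,"ay":0,"az":0,"claw":1},{"tx":0,"ty":0,"tz":-2.1,"ax":0,"ay":0,"az":0,"claw":1},{"tx":0,"ty":0,"tz":-2.2,"ax":0,"ay":0,"az":0,"claw":1},{"tx":0,"ty":0,"tz":-2.2,"ax":0,"ay":0,"az":0,"claw":1}]}}

```text
time_s: 38.4
tool_pos: [0.641, -0.1691, -0.0075]
tcp_rot: [0.0, 0.771, -0.637, -0.0]
ft_force: [-1.0, 0.9, -3.5]
grip_width: 0.0549
```

{"fn": "servo_tool", "kwargs": {"series": [{"tx":0,"ty":0,"tz":-0.1,"ax":0,"ay":0,"az":0,"claw":1},{"tx":0,"ty":0,"tz":-0.2,"ax":0,"ay":0,"az":0,"claw":1},{"tx":0,"ty":0,"tz":-0.2,"ax":0,"ay":0,"az":0,"claw":1}]}}

```text
time_s: 38.7
tool_pos: [0.641, -0.169, -0.0095]
tcp_rot: [-0.0, 0.771, -0.637, -0.0]
ft_force: [-0.2, -0.2, -4.4]
grip_width: 0.0548
```

{"fn": "servo_tool", "kwargs": {"series": [{"tx":0,"ty":0,"tz":-0.1,"ax":0,"ay":0,"az":0,"claw":1},{"tx":0,"ty":0,"tz":-0.1,"ax":0,"ay":0,"az":0,"claw":1}]}}

```text
time_s: 38.9
tool_pos: [0.6411, -0.1691, -0.0101]
tcp_rot: [-0.0, 0.771, -0.637, 0.0]
ft_force: [-1.1, 0.3, 0.7]
grip_width: 0.0547
```

{"fn": "servo_tool", "kwargs": {"series": [{"tx":0,"ty":0,"tz":-0.05,"ax":0,"ay":0,"az":0,"claw":1},{"tx":0,"ty":0,"tz":-0.05,"ax":0,"ay":0,"az":0,"claw":0.4},{"tx":0,"ty":0,"tz":0,"ax":0,"ay":0,"az":0,"claw":0.3},{"tx":0,"ty":0,"tz":0,"ax":0,"ay":0,"az":0,"claw":0.2},{"tx":0,"ty":0,"tz":0,"ax":0,"ay":0,"az":0,"claw":0.1},{"tx":0,"ty":0,"tz":0,"ax":0,"ay":0,"az":0,"claw":0.1},{"tx":0,"ty":0,"tz":0,"ax":0,"ay":0,"az":0,"claw":0.1},{"tx":0,"ty":0,"tz":1,"ax":0,"ay":0,"az":0,"claw":0.1},{"tx":0,"ty":0,"tz":4,"ax":0,"ay":0,"az":0,"claw":0},{"tx":0,"ty":0,"tz":8,"ax":0,"ay":0,"az":0,"claw":0},{"tx":0,"ty":0,"tz":12,"ax":0,"ay":0,"az":0,"claw":0},{"tx":0,"ty":0,"tz":15,"ax":0,"ay":0,"az":0,"claw":0}]}}

```text
time_s: 40.1
tool_pos: [0.6414, -0.1692, 0.1431]
tcp_rot: [-0.0, 0.771, -0.637, 0.001]
ft_force: [0.3, 0.0, -0.3]
grip_width: 0.0855
```

{"fn": "servo_tool", "kwargs": {"series": [{"tx":-4,"ty":3,"tz":1,"ax":0,"ay":0,"az":0,"claw":0},{"tx":-8,"ty":6,"tz":3,"ax":0,"ay":0,"az":0,"claw":0},{"tx":-12,"ty":9,"tz":5,"ax":0,"ay":0,"az":0,"claw":0},{"tx":-16,"ty":12,"tz":5,"ax":0,"ay":0,"az":0,"claw":0},{"tx":-20,"ty":15,"tz":5,"ax":0,"ay":0,"az":0,"claw":0},{"tx":-24,"ty":17,"tz":5,"ax":0,"ay":0,"az":0,"claw":0},{"tx":-26,"ty":18,"tz":5,"ax":0,"ay":0,"az":0,"claw":0},{"tx":-26,"ty":18,"tz":5,"ax":0,"ay":0,"az":0,"claw":0},{"tx":-26,"ty":18,"tz":5,"ax":0,"ay":0,"az":0,"claw":0}]}}

```text
time_s: 41.0
tool_pos: [0.3813, 0.011, 0.1904]
tcp_rot: [-0.0, 0.771, -0.637, 0.001]
ft_force: [0.0, -0.6, 0.0]
grip_width: 0.0855
```

```bash
python3 - <<'E'
from meas import *
t=vision.camera("top");s=vision.camera("scene")
o=np.zeros((600,800,3),np.uint8)
o[:345,:800]=cv2.resize(t[110:284,75:478],(800,345),interpolation=3)
o[345:600,:430]=cv2.resize(s[145:305,110:380],(430,255),interpolation=3)
o[345:600,430:]=cv2.resize(s[185:285,205:350],(370,255),interpolation=3)
cv2.imwrite("pics/c12.png",o)
st=readout.get_state();print(st["time_s"],st["tool_pos"])
rect("top",t,(80,160,150,230),red,.058,"card",3); rect("top",t,(80,160,150,230),grey,.015,"salver",3)
rect("scene",s,(335,245,410,300),red,.058,"S card",3);rect("scene",s,(335,245,410,300),lambda h,i:grey(h,i)|red(h,i),.015,"S salver",5)
rect("top",t,(325,245,350,280),lambda h,i:grey(h,i),.03,"bell"); rect("top",t,(143,223,180,280),lambda h,i:(V(h)<110)|grey(h,i),.03,"rocker")
E
```

```text
41.1 [0.38196236 0.01054673 0.18991598]
card rect c [514.7 424.9] size [55.2 69.7] longaxis deg 111.2 centroid [514.6 424.8] n 428
salver rect c [515.5 428.7] size [167.3 167.1] longaxis deg 48.3 centroid [515.3 429.2] n 1739
S card rect c [518.8 427.7] size [55.9 67.3] longaxis deg 110.6 centroid [519.3 427.1] n 419
S salver rect c [514.7 427.5] size [169.2 168.6] longaxis deg 59.8 centroid [514.2 428.1] n 2121
bell rect c [ 332.3 -257.1] size [61.8 63.3] longaxis deg 91.6 centroid [ 331.9 -257.9] n 372
rocker rect c [333.3 251.9] size [149.5  80.4] longaxis deg 9.4 centroid [340.2 258.7] n 971
```

View pics/c12.png

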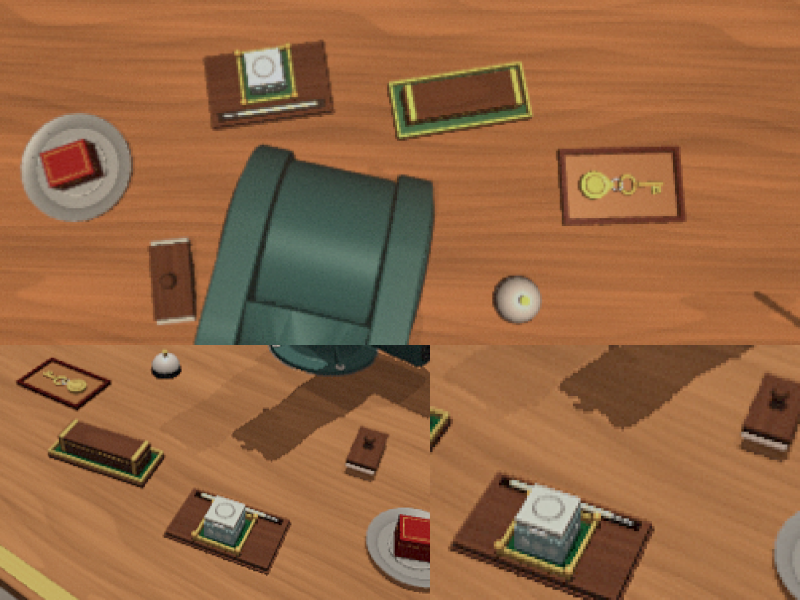

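The picture shows the card box mid-salver, the inkwell upright in the gallery, the pen box inside its rail and the key flat in the tray. The bell and rocker are where they were. Handing in.

```bash
python3 -c "
from rig import workorder; print(workorder.sign_off())"
```

```text
the job is handed in; nothing more can be done
None
```

I took the pile apart from the top down and put each piece back in the order you gave: key, inkwell, card box, pen box. I handed the job in at about 41 s with the gripper open and clear of everything.

**Final check**
- **Key:** flat in the leather tray.
- **Inkwell:** upright inside the brass gallery, set down at about 5 N of contact force.
- **Card box:** within about 4 mm of the salver's centre.
- **Pen box:** lengthwise inside the pen stand's rail.
- **Bell and rocker:** the bell measured within 2 mm of its first position. The rocker looks unmoved in the picture.

**What failed or disagreed**
- **First move refused:** its rows left out some fields. Nothing moved.
- **First key grasp missed:** the jaws shut in the air above the fob. A light touch on the fob showed the real fingertips about 36 mm above the reported TCP. I applied that offset to every later grasp.
- **Camera views differed:** they disagreed by up to about 6 mm on the gallery position and 4 mm on the card box.
- **Rocker measurement unreliable:** its final measurement came out too large, 150 x 80 mm against the given 112 x 60 mm, probably because the mask also took in shadow or the arm. I judged the rocker from the picture instead.
- **Card box contact:** it touched the salver about 3 mm lower than I had calculated.

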